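# Load the photo printer with cards and ink

### The job

Get the little photo printer ready to print: lay the pack of photo cards flat in the paper tray, then slide the loaded tray into the bay under the printer until it is fully home. Also plug every ink cartridge that stands on the desk upright and fully down into the socket of its own colour, and leave the mug, the tape roll and the stapler where they are.

Things in the scene. Friction and masses are not known exactly. Their poses are not given: they have to be found in the camera images.
- photo_printer: small light-grey photo printer fixed to the desk, 170 (x) x 178 (y) x 68 mm high. Origin: centre of its underside, on the desk; z up. Its front, with the tray bay hidden under the top, faces its own -x. In the top are four ink sockets in a row along y, each marked by colour patches before and behind it
- bay_mouth (a point): middle of the bay's mouth at desk level in the printer's front face (printer x -85 mm, y 0), axes as the printer's; the tray goes in along +x. The bay has no floor of its own (the tray slides on the desk), is 34 mm high, 100 mm wide at the mouth, narrowing evenly over the first 30 mm to 74 mm between its side walls; its end stop is 104 mm in
- cartridge_cyan: ink cartridge, dark block with bright cyan-blue upper part, 46 (x) x 30 (y) x 70 mm high, 0.09 kg, standing upright loose on the desk; its lowest 10 mm are a nose 41 x 25 mm. Origin: centre of its underside, z up. It looks and works the same after a half turn. May be absent (None)
- socket_cyan (a point): centre of the mouth of the cyan socket, level with the printer's top (68 mm above the desk); axes as the printer's. Rectangular hole 49 (x) x 33 (y) mm with a 3 mm chamfer, 30 mm deep; a seated cartridge has its long side along printer x and its top 108 mm above the desk. Sockets are 42 mm apart
- cartridge_magenta: ink cartridge, dark block with magenta-pink upper part, 46 (x) x 30 (y) x 70 mm high, 0.09 kg, standing upright loose on the desk; its lowest 10 mm are a nose 41 x 25 mm. Origin: centre of its underside, z up. It looks and works the same after a half turn. May be absent (None)
- socket_magenta (a point): centre of the mouth of the magenta socket, level with the printer's top (68 mm above the desk); axes as the printer's. Rectangular hole 49 (x) x 33 (y) mm with a 3 mm chamfer, 30 mm deep; a seated cartridge has its long side along printer x and its top 108 mm above the desk. Sockets are 42 mm apart
- cartridge_yellow: ink cartridge, dark block with yellow upper part, 46 (x) x 30 (y) x 70 mm high, 0.09 kg, standing upright loose on the desk; its lowest 10 mm are a nose 41 x 25 mm. Origin: centre of its underside, z up. It looks and works the same after a half turn. May be absent (None)
- socket_yellow (a point): centre of the mouth of the yellow socket, level with the printer's top (68 mm above the desk); axes as the printer's. Rectangular hole 49 (x) x 33 (y) mm with a 3 mm chamfer, 30 mm deep; a seated cartridge has its long side along printer x and its top 108 mm above the desk. Sockets are 42 mm apart
- cartridge_black: ink cartridge, all black, 46 (x) x 30 (y) x 70 mm high, 0.09 kg, standing upright loose on the desk; its lowest 10 mm are a nose 41 x 25 mm. Origin: centre of its underside, z up. It looks and works the same after a half turn. May be absent (None)
- socket_black (a point): centre of the mouth of the black socket, level with the printer's top (68 mm above the desk); axes as the printer's. Rectangular hole 49 (x) x 33 (y) mm with a 3 mm chamfer, 30 mm deep; a seated cartridge has its long side along printer x and its top 108 mm above the desk. Sockets are 42 mm apart
- paper_tray: loose dark-grey open tray, 0.18 kg, 102 (x) x 70 (y) x 12 mm high, walls and floor 4 mm thick (inside 94 x 62 mm). Origin: centre of its underside, z up; an orange grip fin stands on its front (-x) end. Fully home it is against the bay's end stop, its front wall about level with the printer's front (tray origin at printer x = -32 mm); only the fin stands out
- tray_grip (a point): point in the tray's orange upright fin to pinch from above, 30 mm above the desk, at tray x = -68 mm, y = 0; axes as the tray's. The fin is 10 mm thick (y), reaches from tray x = -51 to -84 mm and is 42 mm tall; a low plate 62 mm wide (y) and 25 mm tall joins it to the tray at x = -51 mm
- card_pack: loose banded pack of white photo cards with a green band, a rigid block 86 (x) x 54 (y) x 24 mm high, 0.12 kg, lying flat. Origin: centre of its underside, z up. It fits in the tray lengthwise and then stands above the tray's walls
- mug: white mug standing on a wooden coaster, a bystander, 92 x 127 x 95 mm; origin: centre of its underside
- tape_roll: roll of clear tape lying on its side, a bystander, 96 mm across, 48 mm high; origin: centre of its underside
- stapler: stapler, a bystander, 34 x 130 x 56 mm; origin: centre of its underside
Not all that is in view belongs to the job. Of the things shaped like the card_pack, the white one is meant. There is more than one size of the cartridge_black; the job needs the smaller.

How it is judged:
By the outcome, as a careful person would: the job done as asked, in the order asked, and still so for the second after the job is handed in, with the robot touching nothing.
Of cartridge_cyan, cartridge_magenta, cartridge_yellow, cartridge_black only 2 to 4 are there at a start; the rules pass over those that are not, and their reading is None.
At some moment in a run one of card_pack, paper_tray may be knocked a few centimetres aside while the robot is not near it.
It also fails if it takes over 210 s, if anything falls off the work surface, if the arm or the gripper's body presses on something with over 40 N, if the wrist force passes 120 N, or if a joint passes its speed limit or range.

### The arm

A 6-joint arm with a two-finger parallel gripper is mounted at the origin on a cart in front of the work surface, level with it; the furniture and walls round the work are solid. World frame = base frame: x ahead of the robot, y to its left, z up, the work surface at z = 0. Lengths are in m, angles in rad, forces in N, time in s.
With the tool pointing down it reaches from about 0.35 to 0.775 m from the base axis. Payload 5.5 kg.
Tool frame: the origin (TCP) lies midway between the tips of the shut fingers; the grasp point (between the pads) lies grasp_offset behind it (grasp_offset is the distance from the TCP to the grasp point, in m); z points along the fingers, y is the line along which they close (so a half turn about z gives the same grasp; the last joint's range is limited). The gripper opens to 85 mm and grips with 20 to 120 N. Pads are 22 mm wide; open, the fingers measure 114 mm over their backs; the gripper's body (76 mm by 85 mm) begins 54 mm behind the grasp point. The pads swing forward as they close: fully open they stand 13 mm farther back than shut.
Start: joints at [-1.391, 0.313, 0.046, 1.304, 0, 1.431], TCP at [0.181, -0.546, 0.231] pointing down, gripper open.
Joint ranges: [-2.76, 2.76], [-0.86, 1.69], [-1.03, 1.26], [-2.2, 2.34], [-1.47, 1.5], [-3.14, 3.14]. Speed limits (rad/s): [2.57, 2.57, 3.14, 3.14, 3.14, 3.14].

### API

Orientations are given as a unit quaternion [w, x, y, z].
In Python, from workcell import * gives the robot as it stands.
- The arm moves only by the tool step_arm, never from a script. Its argument "deltas" is a list of rows, each a list of 7 numbers: the shift along the world's x, y, z in mm, then the turn, a rotation vector about the world's x, y, z in degrees, then the gripper's target within -1 to 1 (fully open at 1, half-way at 0, shut at -1). A call has 1 to 5 rows; each row shifts and turns the commanded pose from where the row before left it; what a row does not reach is not made up. A row lasts 1/10 s, in which the tool goes at most 50 mm and 8.59 degrees, less where a joint would pass 70% of its speed; a pose out of reach is approached as far as the arm can. A call is refused whole if a number of a shift passes 50 or a number of a turn 8.59, either way. A call with a gripper value outside its range is refused whole. The fingers move at their own pace and stop on an object; "newtons" is the grip in N (left out, the last holds). Time passes only in rows, so rows that do not move let the fingers close. It gives the time, the measured TCP pose, the force, the opening and the grip force at its end, in the units of the state.
- get_state(): the state, without advancing time (a new reading comes with each control period).
- read_camera(name): name is "scene" or "top" or "wrist"; returns a dict with "image" (400x640x3 uint8, red, green, blue), "z_map" (400x640 float32, m along the optical axis (not along the pixel's ray), 0 where there is no reading), "K" (3x3 intrinsics, pixels), "world_from_camera" (4x4, takes a point from camera to world coordinates). Camera axes: x right, y down, z forward; pixel columns grow to the right and rows downward; lengths in m; the calibration is good to about 2 mm. A picture is of the moment at which its call begins.
- hand_in(): hands the job in; it is judged then, once.
The state is a dict: "clock": time; "joint_pos": joint angles; "qvel": joint speeds; "tau": joint torques, N m; "tcp_pos": TCP position; "orientation": TCP orientation; "wrist_force": force on the tool from outside, world axes, zero at the start; "ft_torque": the same for the moment, N m; "finger_gap": finger opening in m; "grip_force": force on a finger pad.
Only numpy, scipy, OpenCV 4.12 (cv2) and the standard library are available. Lean on these libraries where they do the work, as an engineer would, in place of code of your own. Each camera call takes 0.05 s, during which the arm holds its last target. There are 200 camera calls.

## Working session

There is one attempt and no reset: what is moved stays moved. The work goes in short steps, Python scripts to look and compute and a tool call to move; the robot and the scene stay as the last step left them, time stands still between calls to the robot, and variables do not carry over. Pictures are saved under pics/ and viewed, at most 14 in all, crops included, and the job is handed in when it is done.

Besides the shell and the picture viewer there is one more tool, called after ">>>" as a command line: name --pt "numbers of a row" for each row, then --argument value for the rest. step_arm: Moves the arm, as the interface text tells. Its arguments: {"type":"object","properties":{"deltas":{"type":"array","items":{"type":"array","items":{"type":"number"}}},"newtons":{"type":"number"}},"required":["deltas"]}

```bash
mkdir -p pics; ls
cat > h.py <<'E'
import numpy as np, cv2
from workcell import *
def cloud(c):
    z=c["z_map"];K=c["K"];v,u=np.mgrid[0:z.shape[0],0:z.shape[1]]
    P=np.stack([(u-K[0,2])/K[0,0]*z,(v-K[1,2])/K[1,1]*z,z],-1)
    T=c["world_from_camera"];W=P@T[:3,:3].T+T[:3,3];W[z==0]=np.nan
    return W
def save(n,im): cv2.imwrite("pics/"+n,cv2.cvtColor(im,cv2.COLOR_RGB2BGR))
E
python3 - <<'E'
from h import *
import pickle
for n in("scene","top"):
    c=read_camera(n);save(n+"0.png",c["image"]);pickle.dump(c,open(n+"0.pkl","wb"))
    print(n,c["world_from_camera"].round(3).tolist(),c["K"].round(1).tolist())
print(get_state())
E
```

```text
pics
scene [[0.762, -0.297, 0.575, -0.408], [-0.647, -0.314, 0.695, -1.219], [-0.026, -0.902, -0.432, 0.819], [0.0, 0.0, 0.0, 1.0]] [[463.2, 0.0, 324.9], [0.0, 463.2, 204.2], [0.0, 0.0, 1.0]]
top [[0.003, -0.986, 0.166, 0.284], [-1.0, -0.002, 0.011, -0.057], [-0.011, -0.166, -0.986, 1.85], [0.0, 0.0, 0.0, 1.0]] [[493.4, 0.0, 321.1], [0.0, 493.4, 194.6], [0.0, 0.0, 1.0]]
{'clock': 0.1, 'joint_pos': array([-1.39062969e+00,  3.13957543e-01,  4.50858309e-02,  1.30361361e+00,
        9.11111342e-06,  1.43118482e+00]), 'qvel': array([ 0.00029706, -0.00219093,  0.00330079, -0.00127191, -0.0023153 ,
        0.0002778 ]), 'tau': array([ 1.83821881e-03, -4.81724989e+01,  2.99244350e+01,  1.27706467e-02,
       -1.70191734e-04,  9.65637469e-06]), 'tcp_pos': array([ 0.18065791, -0.54539373,  0.23047694]), 'orientation': array([-8.44418751e-04,  9.87244599e-01,  1.59208631e-01, -1.25686138e-05]), 'wrist_force': array([-0.17952375,  1.35174006,  0.40577384]), 'ft_torque': array([-0.01433777,  0.01664383, -0.00497494]), 'grip_force': 0.0, 'finger_gap': 0.08557764406051216}
```

View pics/top0.png

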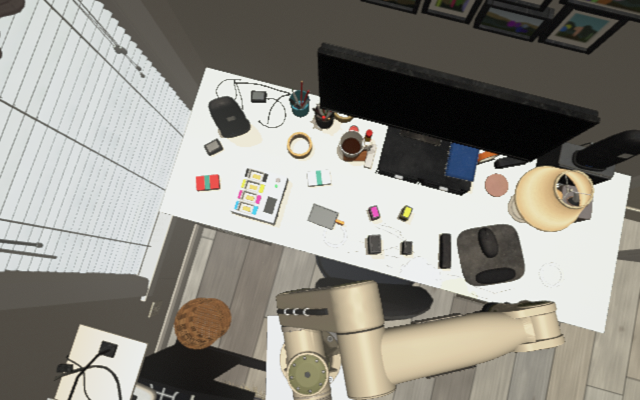

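View pics/scene0.png

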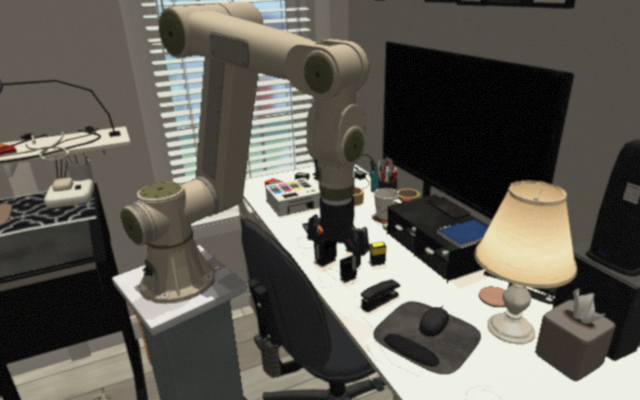

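The top view shows the printer at (260,195), tray at (325,216) with its fin at (341,223), white pack at (318,178), red pack at (208,182), magenta at (375,212) and yellow at (406,213). There are two black blocks, at (374,244) and (407,248); the one at (407,248) looks smaller. I see no cyan cartridge so far. I'll enlarge this area and measure.

Run:
```python
from h import *
import pickle
c=pickle.load(open("top0.pkl","rb"));im=c["image"];W=cloud(c)
x0,y0=195,125
save("crop0.png",cv2.resize(im[y0:275,x0:460],None,fx=3,fy=3,interpolation=cv2.INTER_CUBIC))
# per-object: height mask components
Z=W[...,2]
print("desk z",np.nanmedian(Z[225:235,290:300]))
M=((Z>0.008)&(Z<0.13)).astype(np.uint8)
M[:, :190]=0;M[:,470:]=0;M[:120]=0;M[285:]=0
n,L,S,C=cv2.connectedComponentsWithStats(M,connectivity=4)
for i in range(1,n):
    if S[i,4]<15: continue
    m=L==i;z=np.nanpercentile(Z[m],85);t=m&(Z>z-0.01)
    p=W[t][:,:2]*1000
    r=cv2.minAreaRect(p.astype(np.float32))
    print(C[i].round(),S[i,4],"z",round(z*1000),"c",np.round(r[0]),"sz",np.round(r[1]),"a",round(r[2],1),im[t].mean(0).round())
```

```text
desk z -0.0016397173756133032
[235. 128.] 348 z 112 c [835. 290.] sz [ 13. 101.] a 16.6 [51. 51. 49.]
[268. 125.] 36 z 56 c [862. 188.] sz [28.  7.] a 58.9 [147. 149. 143.]
[325. 123.] 118 z 87 c [858. -49.] sz [10. 48.] a 1.6 [38. 34. 30.]
[345. 120.] 20 z 30 c [ 881. -126.] sz [ 3. 27.] a 5.6 [67. 54. 32.]
[425. 161.] 4184 z 122 c [ 711. -422.] sz [333. 160.] a 74.9 [40. 47. 58.]
[358. 145.] 879 z 89 c [ 777. -167.] sz [ 92. 126.] a 6.4 [168. 145. 135.]
[300. 144.] 286 z 49 c [784.  44.] sz [93. 91.] a 1.3 [209. 181. 129.]
[213. 146.] 204 z 31 c [779. 377.] sz [46. 62.] a 29.9 [118. 116. 109.]
[259. 194.] 2344 z 71 c [589. 193.] sz [173. 179.] a 73.9 [208. 208. 205.]
[319. 177.] 335 z 28 c [659. -28.] sz [55. 86.] a 6.1 [206. 226. 220.]
[208. 182.] 343 z 28 c [639. 394.] sz [57. 86.] a 6.5 [198. 109.  99.]
[374. 212.] 141 z 72 c [ 522. -233.] sz [47. 31.] a 14.1 [182. 104. 153.]
[406. 213.] 139 z 73 c [ 521. -349.] sz [29. 47.] a 64.9 [189. 190. 100.]
[338. 219.] 56 z 42 c [ 489. -107.] sz [33. 10.] a 69.7 [230. 183. 112.]
[446. 250.] 371 z 55 c [ 381. -492.] sz [ 33. 123.] a 87.3 [73. 71. 68.]
[374. 244.] 257 z 101 c [ 404. -229.] sz [43. 61.] a 89.9 [95. 93. 88.]
[407. 247.] 147 z 72 c [ 394. -350.] sz [30. 43.] a 89.1 [95. 93. 88.]
[325. 284.] 18 z 29 c [261. -52.] sz [ 0. 29.] a 0.3 [47. 46. 44.]
```

View pics/crop0.png

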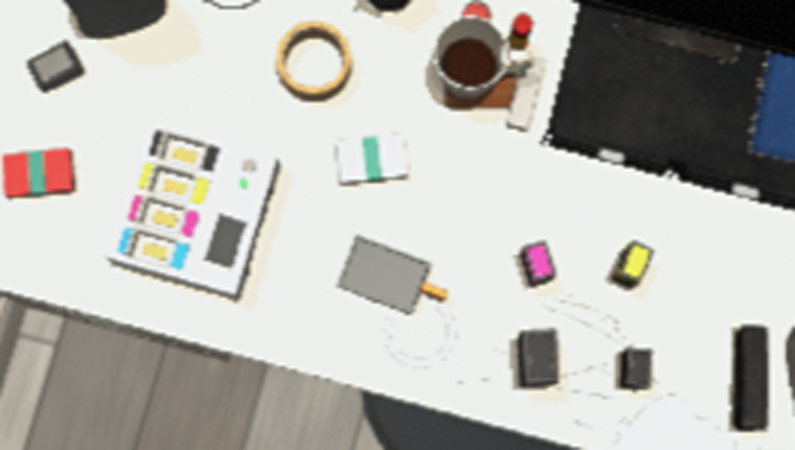

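The crop confirms the picks. The smaller black is at (407,248), measuring 46x30x70; the one at (374,244) is 60x43x101, so it is the decoy. The white pack with the green band is at (318,178); the red one is a decoy. There is no cyan cartridge. I'll start with the pack.

Run:
```python
import workcell
print([n for n in dir(workcell) if not n.startswith('__')], getattr(workcell,'grasp_offset',None))
```

```text
['MotionError', 'get_state', 'grasp_offset', 'hand_in', 'read_camera'] 0.0187
```

>>> step_arm --pt "40 50 0 0 0 -8.5 1" --pt "40 50 0 0 0 -2 1" --pt "40 50 0 0 0 0 1" --pt "40 50 0 0 0 0 1" --pt "40 50 0 0 0 0 1"

```text
clock: 0.6
tcp_pos: [0.3376, -0.3489, 0.231]
orientation: [-0.0, 0.998, 0.068, -0.0]
wrist_force: [1.6, -0.2, -0.9]
finger_gap: 0.0856
grip_force: 0.0
```

>>> step_arm --pt "40 50 0 0 0 0 1" --pt "40 50 0 0 0 0 1" --pt "40 50 0 0 0 0 1" --pt "40 50 0 0 0 0 1" --pt "40 40 0 0 0 0 1"

```text
clock: 1.1
tcp_pos: [0.4977, -0.1569, 0.2312]
orientation: [-0.0, 0.998, 0.068, -0.0]
wrist_force: [0.5, -0.8, -0.1]
finger_gap: 0.0856
grip_force: 0.0
```

>>> step_arm --pt "30 25 0 0 0 8.5 1" --pt "30 25 0 0 0 8.5 1" --pt "30 25 0 0 0 8.5 1" --pt "30 25 0 0 0 8.5 1" --pt "10 15 0 0 0 8.5 1"

```text
clock: 1.6
tcp_pos: [0.6292, -0.042, 0.23]
orientation: [-0.0, 0.903, 0.429, -0.0]
wrist_force: [1.3, 0.7, 0.2]
finger_gap: 0.0856
grip_force: 0.0
```

>>> step_arm --pt "0 0 0 0 0 8.5 1" --pt "0 0 0 0 0 8.5 1" --pt "0 0 0 0 0 8.5 1" --pt "0 0 0 0 0 8.5 1" --pt "0 0 0 0 0 8.5 1"

```text
clock: 2.1
tcp_pos: [0.6269, -0.044, 0.2306]
orientation: [-0.001, 0.687, 0.726, -0.0]
wrist_force: [-0.5, -0.1, -0.0]
finger_gap: 0.0855
grip_force: 0.0
```

```bash
cat >> h.py <<'E'
def yaw(st):
    w,x,y,z=st["orientation"]; # tool y axis direction
    v=np.array([2*(x*y-w*z),1-2*(x*x+z*z)]);return np.degrees(np.arctan2(v[1],v[0]))
def comps(c,zlo=.008,zhi=.13,band=.01,minpx=60,box=None):
    W=cloud(c);Z=W[...,2];M=((Z>zlo)&(Z<zhi))
    if box: M&=(W[...,0]>box[0])&(W[...,0]<box[1])&(W[...,1]>box[2])&(W[...,1]<box[3])
    n,L,S,C=cv2.connectedComponentsWithStats(M.astype(np.uint8),connectivity=4)
    for i in range(1,n):
        if S[i,4]<minpx: continue
        m=L==i;z=np.nanpercentile(Z[m],85);t=m&(Z>z-band);r=cv2.minAreaRect((W[t][:,:2]*1000).astype(np.float32))
        print(C[i].round(),S[i,4],"z",round(z*1000,1),"c",np.round(r[0],1),"sz",np.round(r[1],1),"a",round(r[2],1),c["image"][t].mean(0).round())
def st():
    s=get_state();print("t",round(s["clock"],2),"tcp",(s["tcp_pos"]*1000).round(1),"yawY",yaw(s).round(1),"q",s["joint_pos"].round(2),"gap",round(s["finger_gap"],4))
E
python3 - <<'E'
from h import *
st();c=read_camera("wrist");save("w1.png",c["image"]);comps(c)
print(c["world_from_camera"].round(3).tolist())
print("top");comps(read_camera("top"),box=(.4,.75,-.2,.1))
E
```

```text
t 2.1 tcp [626.9 -44.  230.6] yawY 3.2 q [-0.2   0.42  0.2   1.35  0.    1.32] gap 0.0855
[325.  12.] 1877 z 68.0 c [625.9  96.3] sz [62.5 17.6] a 1.5 [132. 133. 137.]
[576.   9.] 127 z 13.5 c [869.2 123.5] sz [ 5.4 21. ] a 38.7 [37. 34. 30.]
[488.  85.] 6340 z 47.4 c [784.2  46.4] sz [94.4 93.9] a 5.5 [124. 101.  61.]
[615. 100.] 3553 z 60.9 c [911.1  37. ] sz [20.8 65.1] a 18.7 [12. 34. 35.]
[201. 179.] 2113 z 36.0 c [ 499.2 -109.7] sz [34.8 28.9] a 69.6 [128.  71.   6.]
[346. 153.] 4281 z 24.6 c [659.5 -27.5] sz [54.6 86.3] a 6.7 [107. 116. 113.]
[589. 246.] 17711 z 95.3 c [ 911.5 -119.8] sz [ 65.2 234.3] a 20.2 [36. 23. 19.]
[447. 280.] 5998 z 92.6 c [ 772.8 -137.6] sz [92.3 71.1] a 11.0 [87. 83. 77.]
[110. 308.] 2138 z 71.5 c [ 403.8 -209.5] sz [63.1  3. ] a 2.5 [2. 2. 3.]
[222. 327.] 1809 z 70.3 c [ 528.4 -230.6] sz [37.4 31.6] a 16.5 [88. 12. 54.]
[534. 319.] 384 z 27.2 c [ 910.1 -219.1] sz [29.3 14.3] a 46.6 [5. 5. 5.]
[379. 351.] 3158 z 66.0 c [ 715.2 -252. ] sz [20.4 79.3] a 87.7 [5. 5. 5.]
[  5. 357.] 500 z 20.1 c [ 238.4 -312.2] sz [77.7  6. ] a 87.7 [ 9.  9. 10.]
[225. 377.] 80 z 18.2 c [ 524.1 -334.3] sz [ 4.  23.1] a 67.9 [6. 6. 7.]
[123. 396.] 167 z 52.1 c [ 406.5 -336.9] sz [ 8.8 29.8] a 71.3 [2. 2. 2.]
[504. 396.] 166 z 69.6 c [ 859.8 -291.3] sz [ 3.9 33.7] a 80.5 [3. 3. 3.]
[[0.998, 0.055, 0.016, 0.622], [0.057, -0.954, -0.295, 0.031], [-0.001, 0.295, -0.956, 0.373], [0.0, 0.0, 0.0, 1.0]]
top
[351. 154.] 78 z 99.3 c [ 736.  -145.1] sz [66.1 16.7] a 83.5 [149. 144. 135.]
```

View pics/w1.png

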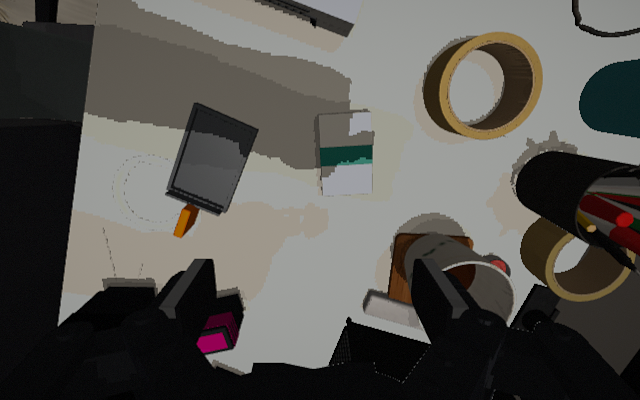

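The wrist view shows the white pack at (346,153), the tray at (213,157) and its fin at (187,220). I'll descend on the pack.

>>> step_arm --pt "32 16 0 0 0 3.5 1" --pt "0 0 -45 0 0 0 1" --pt "0 0 -45 0 0 0 1" --pt "0 0 -45 0 0 0 1" --pt "0 0 -45 0 0 0 1"

```text
clock: 2.7
tcp_pos: [0.6589, -0.028, 0.0495]
orientation: [0.0, 0.669, 0.744, 0.0]
wrist_force: [0.8, 0.5, -0.3]
finger_gap: 0.0856
grip_force: 0.0
```

>>> step_arm --pt "0 0 0 0 0 0 1"

```text
clock: 2.8
tcp_pos: [0.6533, -0.0272, 0.0438]
orientation: [-0.006, 0.668, 0.744, -0.004]
wrist_force: [-1.2, 0.7, -1.3]
finger_gap: 0.085
grip_force: 0.0
```

Run:
```python
from h import *
st();comps(read_camera("wrist"),box=(.5,.73,-.1,.06),zhi=.04)
```

```text
t 2.8 tcp [653.3 -27.2  43.8] yawY 6.1 q [-0.16  0.58 -0.01  0.99  0.    1.3 ] gap 0.085
[ 97. 236.] 3694 z 13.6 c [514.8 -44.1] sz [104.   68.9] a 69.7 [36. 37. 38.]
[326. 235.] 15897 z 24.3 c [659.4 -27.2] sz [54.9 86.6] a 6.7 [93. 99. 90.]
```

>>> step_arm --pt "0 0 -14 0 0 0 1" --pt "0 0 -14 0 0 0 1" --pt "0 0 -12 0 0 0 1" --pt "0 0 0 0 0 0 1"

```text
clock: 3.25
tcp_pos: [0.6582, -0.028, 0.0099]
orientation: [-0.001, 0.667, 0.745, -0.001]
wrist_force: [-1.7, 0.1, -0.2]
finger_gap: 0.0856
grip_force: 0.0
```

Run:
```python
from h import *
st()
```

```text
t 3.25 tcp [658.2 -28.    9.9] yawY 6.3 q [-0.16  0.61 -0.05  0.91  0.    1.3 ] gap 0.0856
```

>>> step_arm --pt "0 0 -4 0 0 0 1" --pt "0 0 0 0 0 0 -1" --pt "0 0 0 0 0 0 -1" --pt "0 0 0 0 0 0 -1" --pt "0 0 0 0 0 0 -1" --newtons 40

```text
clock: 3.75
tcp_pos: [0.6599, -0.0282, 0.0081]
orientation: [0.001, 0.667, 0.745, 0.0]
wrist_force: [-0.2, 0.8, 1.8]
finger_gap: 0.0528
grip_force: 43.9
```

>>> step_arm --pt "0 0 0 0 0 0 -1" --pt "0 0 0 0 0 0 -1" --pt "0 0 0 0 0 0 -1"

```text
clock: 4.05
tcp_pos: [0.6599, -0.0283, 0.0081]
orientation: [0.001, 0.667, 0.745, 0.0]
wrist_force: [-0.1, -0.4, 6.0]
finger_gap: 0.0531
grip_force: 44.2
```

>>> step_arm --pt "0 0 15 0 0 0 -1" --pt "0 0 25 0 0 0 -1" --pt "0 0 25 0 0 0 -1" --pt "0 0 15 0 0 0 -1" --pt "0 0 0 0 0 0 -1"

```text
clock: 4.55
tcp_pos: [0.6608, -0.0284, 0.0904]
orientation: [0.002, 0.667, 0.745, 0.001]
wrist_force: [0.0, -1.1, -1.2]
finger_gap: 0.053
grip_force: 43.5
```

Run:
```python
from h import *
st();comps(read_camera("wrist"),box=(.4,.73,-.15,.06),zhi=.12)
```

```text
t 4.55 tcp [660.8 -28.4  90.4] yawY 6.3 q [-0.16  0.54  0.05  1.07 -0.    1.3 ] gap 0.053
[ 82. 237.] 6664 z 33.4 c [ 491.1 -105.8] sz [37.3 61.4] a 70.7 [105.  57.  17.]
[313. 261.] 26347 z 106.6 c [660.3 -27.6] sz [80.4 87.1] a 6.9 [88. 92. 85.]
```

>>> step_arm --pt "-36 -4 0 0 0 -6.6 -1" --pt "-36 -4 0 0 0 -6.6 -1" --pt "-36 -4 0 0 0 -6.6 -1" --pt "-36 -4 0 0 0 -6.6 -1" --pt "0 0 0 0 0 0 -1"

```text
clock: 5.1
tcp_pos: [0.5073, -0.043, 0.0847]
orientation: [-0.004, 0.82, 0.572, -0.004]
wrist_force: [-0.4, 0.0, -1.6]
finger_gap: 0.0528
grip_force: 43.5
```

>>> step_arm --pt "0 0 0 0 0 0 -1" --pt "0 0 0 0 0 0 -1"

```text
clock: 5.3
tcp_pos: [0.5161, -0.0443, 0.0871]
orientation: [0.0, 0.819, 0.573, 0.0]
wrist_force: [0.4, -0.5, -0.8]
finger_gap: 0.0528
grip_force: 43.5
```

Run:
```python
from h import *
st();c=read_camera("wrist");save("w2.png",c["image"]);comps(c,box=(.4,.65,-.2,.06),zhi=.12)
comps(c,box=(.4,.65,-.2,.06),zhi=.018,zlo=.006,band=.02)
W=cloud(c)
i=c["image"].astype(int);m=(i[...,0]>1.4*i[...,1])&(i[...,0]>2.5*i[...,2])&(W[...,2]>.036)&(W[...,2]<.05)
print("fin",m.sum(),cv2.minAreaRect((W[m][:,:2]*1000).astype(np.float32)))
```

```text
t 5.3 tcp [516.1 -44.3  87.1] yawY -20.0 q [-0.24  0.29 -0.35  0.93  0.    1.68] gap 0.0528
[313. 257.] 27975 z 103.4 c [516.2 -43.7] sz [87.  80.6] a 70.6 [80. 84. 77.]
[309. 142.] 1176 z 12.2 c [527.6  -5.6] sz [22.2 70.1] a 69.9 [50. 50. 50.]
fin 8 ((685.3087768554688, -244.13194274902344), (11.367378234863281, 4.517411231994629), 1.801965594291687)
```

View pics/w2.png

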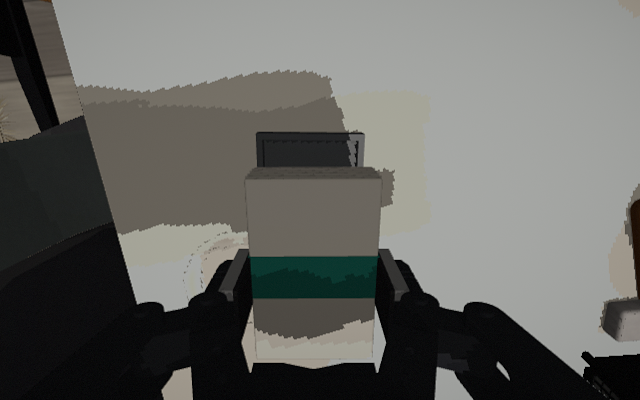

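The pack is held over the tray, and the tray's rear edge shows at (310,135). I'll lower it in.

>>> step_arm --pt "-1.5 0 -25 0 0 0 -1" --pt "0 0 -25 0 0 0 -1" --pt "0 0 -12 0 0 0 -1" --pt "0 0 -6 0 0 0 -1" --pt "0 0 0 0 0 0 -1"

```text
clock: 5.85
tcp_pos: [0.5138, -0.044, 0.0187]
orientation: [-0.0, 0.819, 0.573, -0.0]
wrist_force: [-0.8, 0.0, -1.4]
finger_gap: 0.053
grip_force: 43.5
```

>>> step_arm --pt "0 0 -4 0 0 0 -1" --pt "0 0 -3 0 0 0 -1" --pt "0 0 0 0 0 0 -1"

```text
clock: 6.15
tcp_pos: [0.514, -0.0442, 0.0125]
orientation: [0.0, 0.82, 0.573, 0.0]
wrist_force: [-0.5, -0.2, -1.7]
finger_gap: 0.053
grip_force: 43.5
```

Run:
```python
from h import *
st();print(get_state()["wrist_force"]);c=read_camera("wrist");comps(c,box=(.4,.65,-.2,.06),zhi=.12);comps(c,box=(.4,.65,-.2,.06),zhi=.018,zlo=.006,band=.02)
```

```text
t 6.15 tcp [514.  -44.2  12.5] yawY -20.1 q [-0.24  0.38 -0.45  0.75 -0.    1.68] gap 0.053
[-0.53666381 -0.22381877 -1.68368083]
[313. 310.] 68303 z 91.1 c [516.8 -35.1] sz [ 20. 130.] a 70.2 [10. 10. 11.]
[311. 179.] 3725 z 12.2 c [523.2 -17.4] sz [47.5 70.5] a 69.8 [47. 48. 48.]
[312. 170.] 721 z 16.2 c [528.6  -3.1] sz [ 1.  53.8] a 70.0 [77. 73. 68.]
[377. 331.] 236 z 12.1 c [531.2 -90.4] sz [25.8  3.7] a 70.4 [70. 72. 72.]
[250. 336.] 312 z 12.5 c [468.5 -70. ] sz [20.1  7. ] a 77.8 [49. 50. 50.]
```

>>> step_arm --pt "0 0 0 0 0 0 0.6" --pt "0 0 0 0 0 0 0.6" --pt "0 0 0 0 0 0 0.6" --pt "0 0 25 0 0 0 1" --pt "0 0 40 0 0 0 1"

```text
clock: 6.7
tcp_pos: [0.5114, -0.0436, 0.0758]
orientation: [-0.002, 0.82, 0.573, -0.002]
wrist_force: [0.4, 0.1, -0.4]
finger_gap: 0.0855
grip_force: 0.0
```

>>> step_arm --pt "0 -20 40 0 0 0 1" --pt "-7 -22 40 0 0 0 1" --pt "-8 -22 0 0 0 0 1" --pt "-8 0 0 0 0 0 1" --pt "0 0 0 0 0 0 1"

```text
clock: 7.2
tcp_pos: [0.4894, -0.108, 0.1571]
orientation: [-0.001, 0.82, 0.572, -0.0]
wrist_force: [0.7, 0.8, -0.7]
finger_gap: 0.0853
grip_force: 0.0
```

Run:
```python
from h import *
st();c=read_camera("wrist");save("w3.png",c["image"]);comps(c,box=(.4,.8,-.2,.3),zhi=.12,minpx=200)
W=cloud(c)
i=c["image"].astype(int);m=(i[...,0]>1.3*i[...,1])&(i[...,0]>2.5*i[...,2])&(W[...,2]>.034)&(W[...,2]<.05)
print("fin",m.sum(),cv2.minAreaRect((W[m][:,:2]*1000).astype(np.float32)))
```

```text
t 7.2 tcp [ 489.4 -108.   157.1] yawY -20.2 q [-0.38  0.21 -0.28  1.08  0.    1.55] gap 0.0853
[315. 105.] 11015 z 28.5 c [505.7 -62.7] sz [127.6  61.6] a 70.6 [109. 114. 108.]
[622. 130.] 2692 z 33.2 c [ 743.  -146.2] sz [56.6 17.7] a 84.8 [58. 55. 49.]
fin 490 ((553.4053955078125, -231.2927703857422), (159.02825927734375, 287.3516845703125), 53.389801025390625)
```

View pics/w3.png

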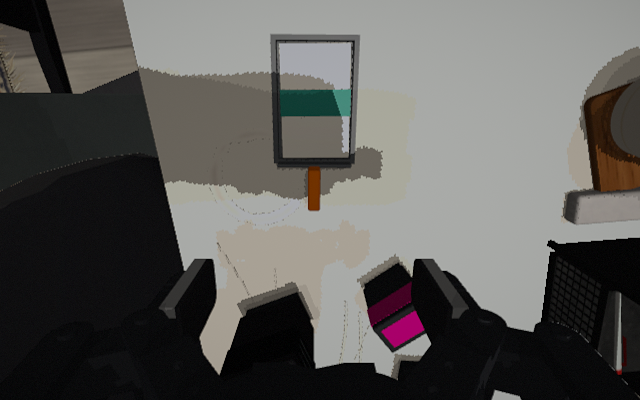

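The pack lies in the tray at (315,100), with the fin at (314,188). I'll pinch the fin.

>>> step_arm --pt "1 -1.5 -35 0 0 0 1" --pt "0 0 -35 0 0 0 1" --pt "0 0 -35 0 0 0 1" --pt "0 0 -10 0 0 0 1" --pt "0 0 0 0 0 0 1"

```text
clock: 7.75
tcp_pos: [0.49, -0.1082, 0.0404]
orientation: [-0.002, 0.819, 0.573, -0.001]
wrist_force: [0.0, -1.0, 1.0]
finger_gap: 0.0855
grip_force: 0.0
```

Run:
```python
from h import *
st();c=read_camera("wrist");W=cloud(c)
comps(c,box=(.45,.53,-.14,-.08),zhi=.05,zlo=.032,band=.02)
comps(c,box=(.4,.6,-.2,.1),zhi=.035,band=.006)
```

```text
t 7.75 tcp [ 490.  -108.2   40.4] yawY -20.0 q [-0.38  0.32 -0.44  0.81  0.    1.54] gap 0.0855
[312. 254.] 1519 z 42.5 c [ 490. -106.] sz [34.2 10. ] a 69.6 [88. 39.  4.]
[315. 104.] 30131 z 28.3 c [510.4 -47.1] sz [95.5 61.7] a 71.2 [101. 110. 107.]
```

>>> step_arm --pt "0 0 -14 0 0 0 1" --pt "0 0 -14 0 0 0 1" --pt "0 0 0 0 0 0 1" --pt "0 0 0 0 0 0 -1" --pt "0 0 0 0 0 0 -1"

```text
clock: 8.3
tcp_pos: [0.4929, -0.11, 0.0158]
orientation: [0.001, 0.819, 0.573, 0.001]
wrist_force: [-0.3, 0.8, -0.2]
finger_gap: 0.0591
grip_force: 0.0
```

>>> step_arm --pt "0 0 0 0 0 0 -1" --pt "0 0 0 0 0 0 -1" --pt "0 0 0 0 0 0 -1" --pt "0 0 0 0 0 0 -1" --pt "0 0 0 0 0 0 -1"

```text
clock: 8.8
tcp_pos: [0.4916, -0.1096, 0.0147]
orientation: [0.0, 0.82, 0.573, -0.0]
wrist_force: [-2.3, 0.6, 6.4]
finger_gap: 0.0091
grip_force: 39.1
```

Run:
```python
from h import *
st();c=read_camera("wrist")
comps(c,box=(.4,.6,-.2,.1),zhi=.035,band=.006)
comps(c,box=(.4,.8,.05,.4),zhi=.1,band=.006)
import pickle
t=read_camera("top");W=cloud(t);Z=W[...,2];m=(Z>.06)&(Z<.078)&(W[...,0]>.45)&(W[...,0]<.75)&(W[...,1]>.05)&(W[...,1]<.33)
n,L,S,C=cv2.connectedComponentsWithStats(m.astype(np.uint8));print(S[:,4])
p=W[L==1+np.argmax(S[1:,4])][:,:2]*1000;print(cv2.minAreaRect(p.astype(np.float32)))
s=read_camera("scene");W=cloud(s);Z=W[...,2];m=(Z>.062)&(Z<.078)&(W[...,0]>.45)&(W[...,0]<.75)&(W[...,1]>.05)&(W[...,1]<.33)
n,L,S,C=cv2.connectedComponentsWithStats(m.astype(np.uint8));print(S[:,4])
p=W[L==1+np.argmax(S[1:,4])][:,:2]*1000;print(cv2.minAreaRect(p.astype(np.float32)))
```

```text
t 8.8 tcp [ 491.6 -109.6   14.7] yawY -20.1 q [-0.38  0.35 -0.48  0.74 -0.    1.54] gap 0.0091
[312. 115.] 39153 z 28.3 c [510.1 -57. ] sz [100.6  61.7] a 70.4 [106. 117. 113.]
[341. 259.] 485 z 33.0 c [ 505.3 -106.1] sz [ 3.5 13.6] a 40.2 [30. 30. 30.]
[254347   1653]
((589.6155395507812, 193.6807098388672), (172.390625, 178.68246459960938), 73.89999389648438)
[255406    594]
((589.6911010742188, 194.68711853027344), (180.76034545898438, 182.2069091796875), 74.48783874511719)
```

>>> step_arm --pt "8 20 0 0 0 1 -1" --pt "8 20 0 0 0 1 -1" --pt "8 20 0 0 0 1 -1" --pt "8 20 0 0 0 1 -1" --pt "5 12 0 0 0 0 -1"

```text
clock: 9.45
tcp_pos: [0.5293, -0.0176, 0.0147]
orientation: [0.001, 0.799, 0.601, -0.0]
wrist_force: [-2.9, -5.9, 5.8]
finger_gap: 0.0096
grip_force: 39.6
```

>>> step_arm --pt "0 0 0 0 0 0 -1" --pt "0 0 0 0 0 0 -1"

```text
clock: 9.65
tcp_pos: [0.5297, -0.0167, 0.0146]
orientation: [-0.0, 0.799, 0.602, 0.001]
wrist_force: [2.0, 4.9, 3.0]
finger_gap: 0.0093
grip_force: 39.5
```

Run:
```python
from h import *
st();c=read_camera("wrist");save("w4.png",c["image"])
print(get_state()["wrist_force"])
comps(c,box=(.4,.65,-.2,.12),zhi=.035,band=.006)
comps(c,box=(.4,.8,.05,.4),zhi=.1,zlo=.058,band=.006)
```

```text
t 9.65 tcp [529.7 -16.7  14.6] yawY -16.0 q [-0.18  0.39 -0.41  0.76  0.    1.67] gap 0.0093
[1.01229456 4.68931752 3.83973149]
[312. 115.] 39157 z 28.5 c [544.7  36.9] sz [100.7  61.4] a 74.0 [105. 116. 112.]
[341. 259.] 480 z 33.1 c [543.  -12.3] sz [ 3.5 13.8] a 46.2 [31. 30. 31.]
```

View pics/w4.png

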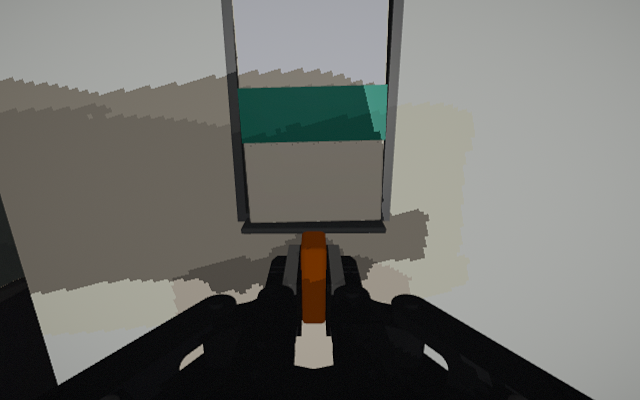

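The tray is aligned, with pack and tray axis vertical in view at (312,115). I'll push it in.

>>> step_arm --pt "3.5 12 0 0 0 0 -1" --pt "3.5 12 0 0 0 0 -1" --pt "3.5 12 0 0 0 0 -1" --pt "3.5 12 0 0 0 0 -1" --pt "0 0 0 0 0 0 -1"

```text
clock: 10.2
tcp_pos: [0.5431, 0.03, 0.0147]
orientation: [0.001, 0.799, 0.601, 0.0]
wrist_force: [0.8, 1.3, 5.4]
finger_gap: 0.0088
grip_force: 39.7
```

>>> step_arm --pt "3.5 12 0 0 0 0 -1" --pt "3.5 12 0 0 0 0 -1" --pt "3.5 12 0 0 0 0 -1" --pt "3.5 12 0 0 0 0 -1" --pt "0 0 0 0 0 0 -1"

```text
clock: 10.7
tcp_pos: [0.5571, 0.0779, 0.0147]
orientation: [0.001, 0.799, 0.601, 0.0]
wrist_force: [1.4, 1.3, 5.9]
finger_gap: 0.0096
grip_force: 39.7
```

Run:
```python
from h import *
st();c=read_camera("wrist");save("w5.png",c["image"])
print(get_state()["wrist_force"])
comps(c,box=(.4,.8,.05,.4),zhi=.1,zlo=.058,band=.006)
```

```text
t 10.7 tcp [557.1  77.9  14.7] yawY -16.1 q [-0.    0.45 -0.32  0.8  -0.    1.85] gap 0.0096
[0.4095269  1.81105705 5.00029583]
[318. 117.] 150150 z 68.4 c [575.4 141.3] sz [ 61.1 179.9] a 74.1 [145. 144. 137.]
[314. 355.] 34555 z 95.4 c [559.1  86.8] sz [ 17.5 122.7] a 73.8 [17. 17. 18.]
```

View pics/w5.png

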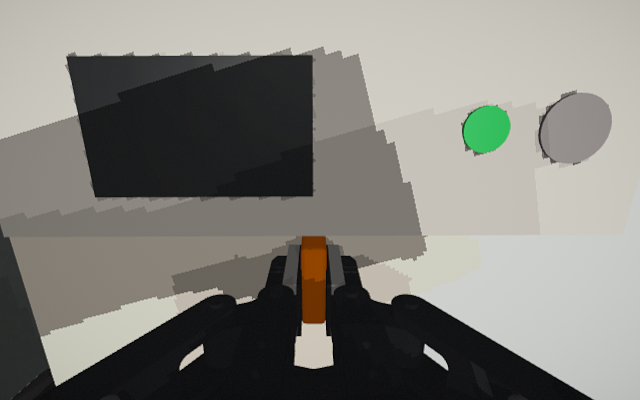

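Tray is mostly inside the bay, with the printer's front edge at row 235. I'll finish the push gently.

>>> step_arm --pt "1.9 6.7 0 0 0 0 -1" --pt "1.4 4.8 0 0 0 0 -1" --pt "0.8 2.9 0 0 0 0 -1" --pt "0 0 0 0 0 0 -1"

```text
clock: 11.15
tcp_pos: [0.5607, 0.0906, 0.0147]
orientation: [0.001, 0.8, 0.6, -0.001]
wrist_force: [-1.8, -4.2, 6.6]
finger_gap: 0.0094
grip_force: 40.0
```

>>> step_arm --pt "0.5 1.9 0 0 0 0 -1" --pt "0.5 1.9 0 0 0 0 -1" --pt "0 0 0 0 0 0 -1"

```text
clock: 11.45
tcp_pos: [0.5616, 0.0939, 0.0147]
orientation: [0.001, 0.8, 0.6, -0.001]
wrist_force: [-1.7, -6.0, 7.7]
finger_gap: 0.0092
grip_force: 40.0
```

>>> step_arm --pt "0.5 1.9 0 0 0 0 -1" --pt "0.5 1.9 0 0 0 0 -1" --pt "0 0 0 0 0 0 -1"

```text
clock: 11.75
tcp_pos: [0.5616, 0.094, 0.0147]
orientation: [0.004, 0.8, 0.599, -0.004]
wrist_force: [-5.2, -19.0, 9.6]
finger_gap: 0.0095
grip_force: 40.5
```

>>> step_arm --pt "0.3 1 0 0 0 0 -1" --pt "0 0 0 0 0 0 -1"

```text
clock: 11.95
tcp_pos: [0.5616, 0.094, 0.0147]
orientation: [0.004, 0.801, 0.599, -0.005]
wrist_force: [-6.0, -21.8, 11.2]
finger_gap: 0.0094
grip_force: 40.7
```

>>> step_arm --pt "0 0 0 0 0 0 -0.2" --pt "0 0 0 0 0 0 -0.2" --pt "-0.5 -2 5 0 0 0 -0.2" --pt "-1 -4 30 0 0 0 -0.2" --pt "0 -5 40 0 0 0 0.2"

```text
clock: 12.45
tcp_pos: [0.5592, 0.0904, 0.0879]
orientation: [-0.002, 0.799, 0.602, -0.002]
wrist_force: [0.7, -0.3, -0.8]
finger_gap: 0.0475
grip_force: 0.0
```

>>> step_arm --pt "0 -20 40 0 0 0 1" --pt "0 -30 30 0 0 0 1" --pt "0 0 0 0 0 0 1"

```text
clock: 12.75
tcp_pos: [0.5647, 0.0378, 0.1645]
orientation: [0.003, 0.8, 0.6, 0.003]
wrist_force: [1.7, -0.2, 0.4]
finger_gap: 0.0855
grip_force: 0.0
```

Run:
```python
from h import *
st();c=read_camera("wrist");save("w6.png",c["image"]);W=cloud(c)
comps(c,box=(.4,.8,.05,.4),zhi=.1,zlo=.062,band=.004)
i=c["image"].astype(int);m=(i[...,0]>1.4*i[...,1])&(i[...,0]>2.5*i[...,2])&(W[...,2]>.036)&(W[...,2]<.05)&(W[...,1]>0)
print("fin",m.sum(),cv2.minAreaRect((W[m][:,:2]*1000).astype(np.float32)))
```

```text
t 12.75 tcp [564.7  37.8 164.5] yawY -16.2 q [-0.07  0.32 -0.12  1.13 -0.    1.78] gap 0.0855
[282.  49.] 27035 z 68.5 c [574.7 141.5] sz [ 60.1 179.3] a 73.9 [117. 118. 116.]
fin 547 ((667.6018676757812, 87.98062133789062), (87.61151123046875, 216.02474975585938), 70.53865814208984)
```

View pics/w6.png

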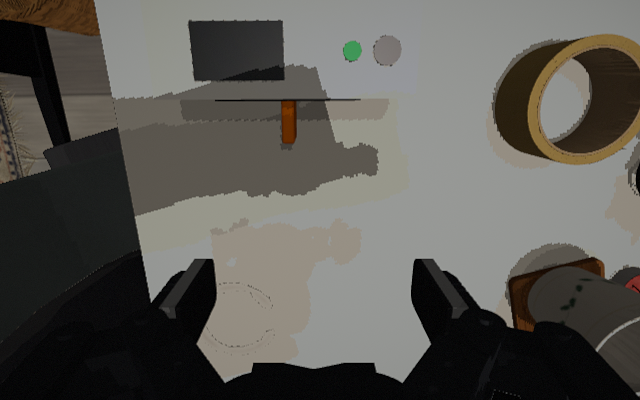

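The tray is fully in: only the orange fin at (289,120) stands out of the front. Next I'll look down at the sockets.

>>> step_arm --pt "5 25 15 0 0 0 1" --pt "5 25 15 0 0 0 1" --pt "5 25 15 0 0 0 1" --pt "5 20 15 0 0 0 1" --pt "0 0 0 0 0 0 1"

```text
clock: 13.3
tcp_pos: [0.5821, 0.1385, 0.2196]
orientation: [-0.0, 0.798, 0.603, 0.001]
wrist_force: [-0.0, 0.3, -0.3]
finger_gap: 0.0855
grip_force: 0.0
```

Run:
```python
from h import *
st();c=read_camera("wrist");save("w7.png",c["image"]);W=cloud(c);Z=W[...,2]
m=(Z>.063)&(Z<.074)&(W[...,0]>.45)&(W[...,0]<.75)&(W[...,1]>.05)&(W[...,1]<.33)
p=W[m][:,:2]*1000;print(cv2.minAreaRect(p.astype(np.float32)))
# holes: below 60 mm, inside printer
C0=np.array([590,193.6]);u=np.array([np.cos(np.radians(74)),np.sin(np.radians(74))]);v=np.array([-u[1],u[0]])
d=W[...,:2]*1000-C0;px=d@u;py=d@v
h=(Z<.055)&(abs(px)<80)&(abs(py)<86)
n,L,S,C=cv2.connectedComponentsWithStats(h.astype(np.uint8))
for i in range(1,n):
    if S[i,4]>150:
        # bbox in image and rim position by raycasting pixels to z=68
        ys,xs=np.where(L==i);K=c["K"];T=c["world_from_camera"]
        r=np.stack([(xs-K[0,2])/K[0,0],(ys-K[1,2])/K[1,1],np.ones(len(xs))],-1)@T[:3,:3].T
        q=(T[:3,3]+r*((.065-T[2,3])/r[:,2:]))[:,:2]*1000
        print(C[i].round(),S[i,4],"z",np.nanmedian(Z[L==i]).round(3),cv2.minAreaRect(q.astype(np.float32)),"px",((q-C0)@u).min().round(1),((q-C0)@u).max().round(1),"py",((q-C0)@v).min().round(1),((q-C0)@v).max().round(1))
```

```text
t 13.3 tcp [582.1 138.5 219.6] yawY -15.8 q [0.1  0.36 0.09 1.29 0.   1.95] gap 0.0855
((590.001708984375, 194.30381774902344), (170.1204071044922, 178.91238403320312), 74.21635437011719)
[231.  81.] 2185 z 0.038 ((538.7114868164062, 239.65492248535156), (47.24751663208008, 30.697296142578125), 74.24375915527344) px 6.5 53.8 py 46.6 77.4
[280.  81.] 2261 z 0.038 ((578.6035766601562, 228.39645385742188), (47.25011444091797, 31.690223693847656), 74.23473358154297) px 6.6 53.9 py 4.8 36.5
[329.  81.] 2262 z 0.038 ((618.2227783203125, 216.826904296875), (46.51042938232422, 31.256521224975586), 74.23466491699219) px 6.8 53.4 py -36.4 -5.1
[379.  81.] 2206 z 0.038 ((657.6530151367188, 205.6959228515625), (46.51675033569336, 30.949966430664062), 74.2435531616211) px 7.0 53.6 py -77.2 -46.2
```

View pics/w7.png

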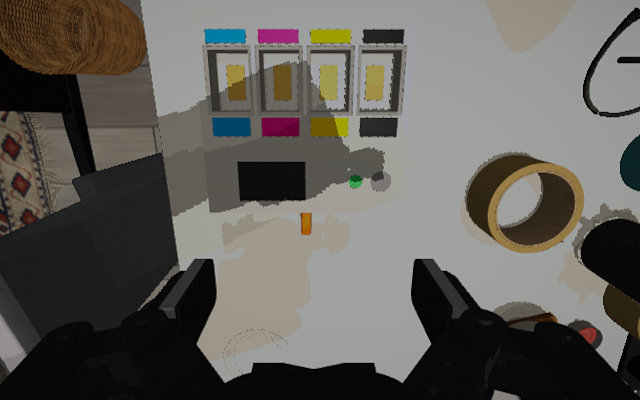

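The sockets run cyan, magenta, yellow, black at x=231, 280, 329, 379 (row 81), and all are empty. Next is the magenta cartridge.

>>> step_arm --pt "-5 -42 0 0 0 6 1" --pt "-5 -42 0 0 0 6 1" --pt "-5 -42 0 0 0 6 1" --pt "-5 -42 0 0 0 6 1" --pt "-5 -42 -10 0 0 6 1"

```text
clock: 13.85
tcp_pos: [0.5556, -0.0765, 0.2085]
orientation: [-0.0, 0.615, 0.789, -0.0]
wrist_force: [1.1, -1.5, -0.2]
finger_gap: 0.0853
grip_force: 0.0
```

>>> step_arm --pt "-10 -42 -10 0 0 0 1" --pt "-10 -42 -15 0 0 0 1" --pt "-10 -42 -15 0 0 0 1" --pt "-5 -35 -10 0 0 0 1" --pt "0 0 0 0 0 0 1"

```text
clock: 14.35
tcp_pos: [0.5185, -0.239, 0.1556]
orientation: [-0.002, 0.619, 0.786, -0.001]
wrist_force: [-0.8, -0.0, 0.9]
finger_gap: 0.0855
grip_force: 0.0
```

Run:
```python
from h import *
st();c=read_camera("wrist");comps(c,box=(.35,.6,-.42,-.15),zhi=.085,zlo=.055,band=.006)
comps(read_camera("top"),box=(.35,.6,-.42,-.15),zhi=.085,zlo=.055,band=.01,minpx=10)
```

```text
t 14.35 tcp [ 518.5 -239.   155.6] yawY 13.6 q [-0.57  0.34 -0.1   1.13 -0.    0.76] gap 0.0855
[181. 146.] 1429 z 82.0 c [ 415.  -214.9] sz [35.6 77.2] a 58.9 [8. 8. 8.]
[323. 195.] 2866 z 70.7 c [ 523.2 -232.4] sz [46.1 30.7] a 17.6 [67. 12. 41.]
[127. 292.] 2195 z 70.6 c [ 394.3 -349.9] sz [31.3 44.6] a 85.4 [13. 12. 13.]
[288. 327.] 2422 z 70.6 c [ 522.3 -349.6] sz [31.7 46.5] a 64.8 [103. 103.  18.]
[407. 212.] 101 z 74.0 c [ 519.6 -350.5] sz [28.4 47.1] a 58.1 [191. 192. 100.]
[408. 247.] 116 z 72.5 c [ 393.8 -350. ] sz [30.  44.7] a 87.9 [92. 89. 83.]
```

>>> step_arm --pt "4.5 6.5 -10 0 0 3.5 1" --pt "0 0 -40 0 0 0 1" --pt "0 0 -40 0 0 0 1" --pt "0 0 -20 0 0 0 1" --pt "0 0 -10 0 0 0 1"

```text
clock: 14.95
tcp_pos: [0.5245, -0.2265, 0.0368]
orientation: [-0.002, 0.591, 0.807, -0.0]
wrist_force: [-0.2, 0.8, 0.1]
finger_gap: 0.085
grip_force: 0.0
```

>>> step_arm --pt "0 0 0 0 0 0 1" --pt "0 0 0 0 0 0 1"

```text
clock: 15.15
tcp_pos: [0.5269, -0.2289, 0.0404]
orientation: [0.001, 0.591, 0.806, 0.0]
wrist_force: [-0.1, 0.0, 0.4]
finger_gap: 0.0852
grip_force: 0.0
```

Run:
```python
from h import *
st();c=read_camera("wrist");comps(c,box=(.45,.6,-.28,-.18),zhi=.085,zlo=.055,band=.006)
```

```text
t 15.15 tcp [ 526.9 -228.9   40.4] yawY 17.5 q [-0.55  0.44 -0.26  0.87  0.    0.72] gap 0.0852
[303. 292.] 9682 z 70.6 c [ 523.  -232.1] sz [46.3 31.7] a 17.7 [48.  9. 29.]
[192. 294.] 2521 z 81.4 c [ 483.6 -240.8] sz [14.5 23.1] a 55.6 [19. 18. 19.]
[435. 294.] 2532 z 81.5 c [ 573.3 -214. ] sz [14.6 23.4] a 18.6 [20. 19. 19.]
```

>>> step_arm --pt "-4 -3 -6 0 0 0 1" --pt "0 0 0 0 0 0 1" --pt "0 0 0 0 0 0 -1" --pt "0 0 0 0 0 0 -1" --pt "0 0 0 0 0 0 -1"

```text
clock: 15.7
tcp_pos: [0.5224, -0.2324, 0.0337]
orientation: [0.0, 0.592, 0.806, 0.0]
wrist_force: [-1.7, -0.8, 2.2]
finger_gap: 0.046
grip_force: 40.9
```

>>> step_arm --pt "0 0 0 0 0 0 -1" --pt "0 0 0 0 0 0 -1" --pt "0 0 0 0 0 0 -1"

```text
clock: 16.0
tcp_pos: [0.5225, -0.2324, 0.0337]
orientation: [0.0, 0.592, 0.806, 0.0]
wrist_force: [-0.6, 0.7, 3.8]
finger_gap: 0.0455
grip_force: 41.4
```

>>> step_arm --pt "0 0 15 0 0 0 -1" --pt "0 0 30 0 0 0 -1" --pt "0 0 40 0 0 0 -1" --pt "0 0 30 0 0 0 -1" --pt "0 0 10 0 0 0 -1"

```text
clock: 16.5
tcp_pos: [0.5236, -0.2329, 0.1615]
orientation: [0.002, 0.592, 0.806, 0.0]
wrist_force: [1.5, -0.2, -0.6]
finger_gap: 0.0462
grip_force: 41.1
```

Run:
```python
from h import *
st();c=read_camera("wrist");comps(c,box=(.45,.6,-.3,-.15),zhi=.23,zlo=.15,band=.006)
```

```text
t 16.5 tcp [ 523.6 -232.9  161.5] yawY 17.4 q [-0.56  0.33 -0.1   1.13  0.    0.71] gap 0.0462
[313. 311.] 32181 z 221.3 c [ 522.3 -230.8] sz [118.9  30.7] a 17.9 [16. 17. 18.]
```

>>> step_arm --pt "5 42 0 0 0 5.6 -1" --pt "5 42 0 0 0 5.6 -1" --pt "5 42 0 0 0 5.6 -1" --pt "5 42 0 0 0 5.6 -1" --pt "5 42 0 0 0 5.6 -1"

```text
clock: 17.05
tcp_pos: [0.5459, -0.0203, 0.1561]
orientation: [-0.002, 0.378, 0.926, -0.0]
wrist_force: [0.8, -0.5, -1.6]
finger_gap: 0.0456
grip_force: 41.2
```

>>> step_arm --pt "5 42 0 0 0 5.6 -1" --pt "5 42 0 0 0 5.6 -1" --pt "5 42 0 0 0 5.6 -1" --pt "5 42 0 0 0 5.6 -1" --pt "5 42 0 0 0 5.6 -1"

```text
clock: 17.55
tcp_pos: [0.5709, 0.1894, 0.1558]
orientation: [-0.002, 0.142, 0.99, -0.001]
wrist_force: [0.8, -0.3, -1.0]
finger_gap: 0.0456
grip_force: 41.2
```

>>> step_arm --pt "5 41 0 0 0 0.8 -1" --pt "0 0 0 0 0 0 -1" --pt "0 0 0 0 0 0 -1" --pt "0 0 0 0 0 0 -1"

```text
clock: 17.95
tcp_pos: [0.5763, 0.2279, 0.1568]
orientation: [-0.001, 0.138, 0.99, -0.001]
wrist_force: [0.5, -0.3, -0.5]
finger_gap: 0.0453
grip_force: 41.5
```

Run:
```python
from h import *
st();c=read_camera("wrist");comps(c,box=(.45,.75,.1,.4),zhi=.23,zlo=.185,band=.006)
```

```text
t 17.95 tcp [576.3 227.9 156.8] yawY 74.2 q [ 0.25  0.43  0.03  1.18 -0.    0.52] gap 0.0453
[314. 325.] 30051 z 222.7 c [573.1 228.4] sz [122.4  31.2] a 74.2 [11. 11. 12.]
[270. 364.] 110 z 229.9 c [563.6 219.8] sz [8.8 1.9] a 79.3 [8. 8. 9.]
[357. 364.] 102 z 229.8 c [569.6 241. ] sz [8.2 1.8] a 71.2 [7. 7. 8.]
```

>>> step_arm --pt "2 0.7 -15 0 0 0 -1" --pt "0 0 -20 0 0 0 -1" --pt "0 0 -12 0 0 0 -1" --pt "0 0 -4 0 0 0 -1" --pt "0 0 0 0 0 0 -1"

```text
clock: 18.5
tcp_pos: [0.5787, 0.2287, 0.1068]
orientation: [-0.001, 0.138, 0.99, -0.0]
wrist_force: [0.9, -0.2, -1.2]
finger_gap: 0.0454
grip_force: 41.5
```

>>> step_arm --pt "0 0 -4 0 0 0 -1" --pt "0 0 -4 0 0 0 -1" --pt "0 0 -4 0 0 0 -1" --pt "0 0 0 0 0 0 -1"

```text
clock: 18.9
tcp_pos: [0.5788, 0.2296, 0.0948]
orientation: [-0.0, 0.137, 0.991, -0.0]
wrist_force: [0.6, -0.6, -0.9]
finger_gap: 0.0455
grip_force: 41.5
```

No contact force while entering the socket, so I'll carry on down.

>>> step_arm --pt "0 -0.7 -4 0 0 0 -1" --pt "0 0 -4 0 0 0 -1" --pt "0 0 -4 0 0 0 -1" --pt "0 0 -4 0 0 0 -1" --pt "0 0 0 0 0 0 -1"

```text
clock: 19.4
tcp_pos: [0.5786, 0.2287, 0.0785]
orientation: [-0.001, 0.137, 0.991, -0.0]
wrist_force: [-0.0, -0.1, -1.6]
finger_gap: 0.0458
grip_force: 41.5
```

>>> step_arm --pt "0 0 -3 0 0 0 -1" --pt "0 0 -3 0 0 0 -1" --pt "0 0 -2 0 0 0 -1" --pt "0 0 0 0 0 0 -1"

```text
clock: 19.8
tcp_pos: [0.5792, 0.2289, 0.0717]
orientation: [0.0, 0.137, 0.991, 0.0]
wrist_force: [-2.1, 0.3, 1.6]
finger_gap: 0.0455
grip_force: 41.6
```

>>> step_arm --pt "0 0 -2 0 0 0 -1" --pt "0 0 -2 0 0 0 -1" --pt "0 0 0 0 0 0 -1"

```text
clock: 20.1
tcp_pos: [0.5793, 0.2289, 0.0716]
orientation: [0.001, 0.137, 0.991, 0.0]
wrist_force: [-8.2, -3.3, 23.8]
finger_gap: 0.0454
grip_force: 44.3
```

>>> step_arm --pt "0 0 2 0 0 0 0.4" --pt "0 0 0 0 0 0 0.4" --pt "0 0 0 0 0 0 0.4" --pt "0 0 20 0 0 0 0.4" --pt "0 0 30 0 0 0 1"

```text
clock: 20.6
tcp_pos: [0.5772, 0.2283, 0.1168]
orientation: [-0.003, 0.137, 0.991, -0.001]
wrist_force: [1.1, 0.2, -0.3]
finger_gap: 0.0728
grip_force: 0.0
```

>>> step_arm --pt "0 0 30 0 0 -5 1" --pt "0 -10 30 0 0 -8 1" --pt "0 -30 15 0 0 -8 1" --pt "0 -40 0 0 0 -8 1" --pt "0 -20 0 0 0 -8 1"

```text
clock: 21.1
tcp_pos: [0.5795, 0.1267, 0.1946]
orientation: [0.001, 0.448, 0.894, -0.0]
wrist_force: [0.4, 0.3, -0.6]
finger_gap: 0.0856
grip_force: 0.0
```

Run:
```python
from h import *
st();c=read_camera("wrist");comps(c,box=(.45,.75,.1,.4),zhi=.15,zlo=.085,band=.006)
t=read_camera("top");comps(t,box=(.45,.75,.1,.4),zhi=.15,zlo=.085,band=.01,minpx=20)
comps(t,box=(.35,.6,-.42,-.15),zhi=.085,zlo=.055,minpx=10)
```

```text
t 21.1 tcp [579.5 126.7 194.6] yawY 36.8 q [ 0.08  0.36  0.02  1.23 -0.    1.01] gap 0.0856
[406.  84.] 3854 z 108.8 c [578.7 228.2] sz [46.5 30.5] a 74.1 [84. 22. 59.]
[407. 212.] 114 z 72.9 c [ 521.1 -348.9] sz [29.6 47.9] a 67.2 [183. 184.  96.]
[408. 247.] 118 z 72.6 c [ 393.7 -349.7] sz [30.8 43.9] a 88.8 [94. 92. 86.]
[370. 250.] 17 z 78.3 c [ 388.3 -211. ] sz [37.   7.8] a 16.4 [59. 58. 56.]
```

Magenta is seated, with its top at 108.8 mm. Yellow next.

>>> step_arm --pt "-5 -42 0 0 0 -6 1" --pt "-5 -42 0 0 0 -6 1" --pt "-5 -42 0 0 0 -6 1" --pt "-5 -42 0 0 0 -6 1" --pt "-5 -42 0 0 0 -6 1"

```text
clock: 21.7
tcp_pos: [0.554, -0.0817, 0.1938]
orientation: [-0.0, 0.661, 0.75, 0.0]
wrist_force: [0.8, 0.1, 0.0]
finger_gap: 0.085
grip_force: 0.0
```

>>> step_arm --pt "-5 -42 0 0 0 -6 1" --pt "-5 -42 0 0 0 -6 1" --pt "-5 -42 0 0 0 -6 1" --pt "-5 -42 -10 0 0 -6 1" --pt "-5 -42 -10 0 0 -6 1"

```text
clock: 22.2
tcp_pos: [0.5295, -0.2922, 0.1738]
orientation: [0.0, 0.833, 0.553, 0.0]
wrist_force: [0.4, -0.7, -0.8]
finger_gap: 0.0856
grip_force: 0.0
```

>>> step_arm --pt "-5 -40 -10 0 0 -2 1" --pt "-2 -15 -10 0 0 0 1" --pt "0 0 0 0 0 0 1" --pt "0 0 0 0 0 0 1"

```text
clock: 22.6
tcp_pos: [0.5222, -0.3449, 0.1535]
orientation: [-0.001, 0.842, 0.54, 0.0]
wrist_force: [0.1, 1.2, -0.7]
finger_gap: 0.0856
grip_force: 0.0
```

Run:
```python
from h import *
st();c=read_camera("wrist");comps(c,box=(.35,.6,-.42,-.28),zhi=.085,zlo=.055,band=.006)
```

```text
t 22.6 tcp [ 522.2 -344.9  153.5] yawY -24.7 q [-0.71  0.44  0.05  1.18  0.    1.29] gap 0.0856
[317. 208.] 2856 z 70.8 c [ 522.5 -349.7] sz [30.3 46.1] a 65.9 [82. 70. 13.]
[161. 270.] 1867 z 70.6 c [ 395.3 -349.8] sz [30.2 47. ] a 86.2 [18. 17. 19.]
```

>>> step_arm --pt "0 -4.8 -20 0 0 0 1" --pt "0 0 -40 0 0 0 1" --pt "0 0 -35 0 0 0 1" --pt "0 0 -15 0 0 0 1" --pt "0 0 0 0 0 0 1"

```text
clock: 23.15
tcp_pos: [0.5213, -0.3477, 0.0421]
orientation: [-0.002, 0.842, 0.54, -0.001]
wrist_force: [-0.4, 0.2, 1.2]
finger_gap: 0.0856
grip_force: 0.0
```

>>> step_arm --pt "0 0 0 0 0 0 1" --pt "0 0 0 0 0 0 1"

```text
clock: 23.35
tcp_pos: [0.5236, -0.3511, 0.0464]
orientation: [0.002, 0.842, 0.54, 0.001]
wrist_force: [-0.1, -1.2, 0.5]
finger_gap: 0.0855
grip_force: 0.0
```

Run:
```python
from h import *
st();c=read_camera("wrist");comps(c,box=(.45,.6,-.42,-.28),zhi=.078,zlo=.055,band=.006)
```

```text
t 23.35 tcp [ 523.6 -351.1   46.4] yawY -24.7 q [-0.72  0.52 -0.1   0.94  0.    1.28] gap 0.0855
[309. 278.] 8945 z 70.6 c [ 522.3 -349.6] sz [31.1 46.2] a 65.5 [54. 45.  7.]
[200. 283.] 1254 z 75.8 c [ 483.8 -331.7] sz [14.  22.7] a 12.1 [19. 19. 19.]
[426. 283.] 1216 z 75.9 c [ 564.  -368.6] sz [23.  14.6] a 28.3 [19. 19. 19.]
```

>>> step_arm --pt "-1 1.2 -12.5 0 0 0 1" --pt "0 0 0 0 0 0 1" --pt "0 0 0 0 0 0 -1" --pt "0 0 0 0 0 0 -1" --pt "0 0 0 0 0 0 -1"

```text
clock: 23.9
tcp_pos: [0.5213, -0.35, 0.0321]
orientation: [0.0, 0.842, 0.539, 0.0]
wrist_force: [-0.9, -0.1, 1.8]
finger_gap: 0.0455
grip_force: 40.9
```

>>> step_arm --pt "0 0 0 0 0 0 -1" --pt "0 0 0 0 0 0 -1" --pt "0 0 0 0 0 0 -1"

```text
clock: 24.2
tcp_pos: [0.5214, -0.35, 0.0321]
orientation: [0.0, 0.842, 0.539, 0.0]
wrist_force: [0.6, -1.0, 1.6]
finger_gap: 0.0453
grip_force: 41.2
```

>>> step_arm --pt "0 0 15 0 0 0 -1" --pt "0 0 30 0 0 0 -1" --pt "0 0 40 0 0 0 -1" --pt "0 0 40 0 0 0 -1" --pt "0 0 15 0 0 0 -1"

```text
clock: 24.7
tcp_pos: [0.5225, -0.3508, 0.1763]
orientation: [0.003, 0.842, 0.539, 0.001]
wrist_force: [0.4, -0.7, -0.9]
finger_gap: 0.0456
grip_force: 41.2
```

>>> step_arm --pt "0 0 0 0 0 0 -1" --pt "0 0 0 0 0 0 -1"

```text
clock: 24.9
tcp_pos: [0.5208, -0.3495, 0.171]
orientation: [-0.0, 0.842, 0.539, -0.0]
wrist_force: [-0.5, -0.1, -2.0]
finger_gap: 0.0458
grip_force: 41.2
```

Run:
```python
from h import *
st()
```

```text
t 24.9 tcp [ 520.8 -349.5  171. ] yawY -24.8 q [-0.72  0.44  0.08  1.21  0.    1.28] gap 0.0458
```

>>> step_arm --pt "7 40 0 0 0 7 -1" --pt "7 40 0 0 0 7 -1" --pt "7 40 0 0 0 7 -1" --pt "7 40 0 0 0 7 -1" --pt "7 40 0 0 0 7 -1"

```text
clock: 25.4
tcp_pos: [0.5547, -0.1477, 0.1692]
orientation: [-0.002, 0.64, 0.769, -0.001]
wrist_force: [-0.0, 0.0, -0.7]
finger_gap: 0.0454
grip_force: 41.2
```

>>> step_arm --pt "7 40 0 0 0 7 -1" --pt "7 40 0 0 0 7 -1" --pt "7 40 0 0 0 7 -1" --pt "7 40 0 0 0 7 -1" --pt "7 40 0 0 0 7 -1"

```text
clock: 25.9
tcp_pos: [0.5897, 0.052, 0.1692]
orientation: [-0.002, 0.379, 0.926, -0.001]
wrist_force: [1.2, -0.9, -0.3]
finger_gap: 0.0456
grip_force: 41.2
```

>>> step_arm --pt "7 40 0 0 0 7 -1" --pt "7 40 0 0 0 7 -1" --pt "7 40 0 0 0 7 -1" --pt "7 40 0 0 0 7 -1" --pt "0 6 0 0 0 1 -1"

```text
clock: 26.4
tcp_pos: [0.6179, 0.2204, 0.1686]
orientation: [-0.002, 0.134, 0.991, 0.0]
wrist_force: [0.1, 0.0, -1.5]
finger_gap: 0.0456
grip_force: 41.4
```

>>> step_arm --pt "0 0 0 0 0 0 -1" --pt "0 0 0 0 0 0 -1" --pt "0 0 0 0 0 0 -1"

```text
clock: 26.7
tcp_pos: [0.6188, 0.2147, 0.1711]
orientation: [-0.001, 0.138, 0.99, -0.0]
wrist_force: [-0.1, 0.2, -1.0]
finger_gap: 0.0456
grip_force: 41.4
```

Run:
```python
from h import *
st()
```

```text
t 26.7 tcp [618.8 214.7 171.1] yawY 74.1 q [ 0.21  0.49  0.17  1.25 -0.    0.49] gap 0.0456
```

>>> step_arm --pt "0.2 2.2 -20 0 0 0 -1" --pt "0 0 -25 0 0 0 -1" --pt "0 0 -14 0 0 0 -1" --pt "0 0 -6 0 0 0 -1" --pt "0 0 0 0 0 0 -1"

```text
clock: 27.2
tcp_pos: [0.6188, 0.2172, 0.1061]
orientation: [-0.001, 0.138, 0.99, -0.0]
wrist_force: [-0.3, -0.4, -0.6]
finger_gap: 0.0457
grip_force: 41.4
```

>>> step_arm --pt "0 0 -3 0 0 0 -1" --pt "0 0 0 0 0 0 -1"

```text
clock: 27.4
tcp_pos: [0.6199, 0.2182, 0.1046]
orientation: [0.001, 0.138, 0.99, 0.0]
wrist_force: [-0.1, -0.3, -0.3]
finger_gap: 0.0455
grip_force: 41.4
```

>>> step_arm --pt "-0.4 -0.6 -4 0 0 0 -1" --pt "0 0 -4 0 0 0 -1" --pt "0 0 -4 0 0 0 -1" --pt "0 0 -4 0 0 0 -1" --pt "0 0 0 0 0 0 -1"

```text
clock: 27.9
tcp_pos: [0.6186, 0.2178, 0.087]
orientation: [-0.0, 0.137, 0.991, -0.0]
wrist_force: [-0.3, -0.8, -0.5]
finger_gap: 0.0455
grip_force: 41.4
```

>>> step_arm --pt "0 0 -4 0 0 0 -1" --pt "0 0 -4 0 0 0 -1" --pt "0 0 -4 0 0 0 -1" --pt "0 0 0 0 0 0 -1"

```text
clock: 28.3
tcp_pos: [0.6186, 0.2177, 0.075]
orientation: [-0.0, 0.137, 0.991, -0.0]
wrist_force: [-0.1, -1.3, -1.1]
finger_gap: 0.0453
grip_force: 41.4
```

>>> step_arm --pt "0 0 -3 0 0 0 -1" --pt "0 0 -3 0 0 0 -1" --pt "0 0 -2 0 0 0 -1" --pt "0 0 0 0 0 0 -1"

```text
clock: 28.7
tcp_pos: [0.6192, 0.2179, 0.07]
orientation: [0.001, 0.137, 0.991, 0.0]
wrist_force: [-2.8, -1.0, 10.2]
finger_gap: 0.0455
grip_force: 42.5
```

>>> step_arm --pt "0 0 -0.5 0 0 0 -1" --pt "0 0 0 0 0 0 -1"

```text
clock: 28.9
tcp_pos: [0.6192, 0.2179, 0.07]
orientation: [0.001, 0.137, 0.991, 0.0]
wrist_force: [-4.2, -1.6, 13.8]
finger_gap: 0.0456
grip_force: 43.1
```

Yellow is seated on the socket floor. Releasing, then on to the small black.

>>> step_arm --pt "0 0 2 0 0 0 0.4" --pt "0 0 0 0 0 0 0.4" --pt "0 0 0 0 0 0 0.4" --pt "0 0 20 0 0 0 0.4" --pt "0 0 35 0 0 0 1"

```text
clock: 29.4
tcp_pos: [0.6165, 0.2173, 0.1212]
orientation: [-0.003, 0.137, 0.991, -0.001]
wrist_force: [0.6, 0.3, 0.7]
finger_gap: 0.0727
grip_force: 0.0
```

>>> step_arm --pt "0 0 35 0 0 0 1" --pt "0 -10 30 0 0 -6 1" --pt "-14 -40 0 0 0 -6 1" --pt "-16 -40 0 0 0 -6 1" --pt "-16 -40 0 0 0 -6 1"

```text
clock: 29.9
tcp_pos: [0.5725, 0.0868, 0.1891]
orientation: [0.0, 0.342, 0.94, 0.0]
wrist_force: [0.4, 0.1, 0.1]
finger_gap: 0.0854
grip_force: 0.0
```

Run:
```python
from h import *
st();t=read_camera("top");comps(t,box=(.45,.75,.1,.4),zhi=.15,zlo=.085,band=.01,minpx=20);comps(read_camera("wrist"),box=(.45,.75,.1,.4),zhi=.15,zlo=.085,band=.01,minpx=20)
```

```text
t 29.9 tcp [572.5  86.8 189.1] yawY 50.0 q [ 0.01  0.34 -0.03  1.21 -0.    0.71] gap 0.0854
[247. 183.] 47 z 113.1 c [619.  229.5] sz [19.1 30.4] a 87.3 [191. 191. 101.]
[246. 194.] 81 z 111.0 c [579.3 232.8] sz [32.9 29.5] a 75.4 [187.  94. 142.]
[497.  74.] 4653 z 108.7 c [578.8 228.2] sz [48.  30.7] a 74.5 [88. 14. 59.]
[514. 131.] 4411 z 108.6 c [617.3 217.6] sz [47.5 31. ] a 74.4 [86. 85. 12.]
```

>>> step_arm --pt "-16 -40 0 0 0 -6 1" --pt "-16 -40 0 0 0 -6 1" --pt "-16 -40 0 0 0 -6 1" --pt "-16 -40 0 0 0 -6 1" --pt "-16 -40 0 0 0 -6 1"

```text
clock: 30.5
tcp_pos: [0.4925, -0.1132, 0.1892]
orientation: [0.0, 0.573, 0.819, 0.0]
wrist_force: [0.3, -0.5, 0.1]
finger_gap: 0.0857
grip_force: 0.0
```

>>> step_arm --pt "-16 -40 0 0 0 -6 1" --pt "-16 -40 0 0 0 -6 1" --pt "-16 -40 0 0 0 -6 1" --pt "-16 -40 0 0 0 -5 1" --pt "-16 -40 0 0 0 0 1"

```text
clock: 31.0
tcp_pos: [0.4125, -0.3136, 0.1892]
orientation: [0.0, 0.724, 0.689, 0.0]
wrist_force: [1.5, 0.2, 0.2]
finger_gap: 0.0856
grip_force: 0.0
```

>>> step_arm --pt "-8 -34 -20 0 0 0 1" --pt "0 0 -15 0 0 0 1" --pt "0 0 0 0 0 0 1" --pt "0 0 0 0 0 0 1"

```text
clock: 31.4
tcp_pos: [0.4049, -0.3455, 0.154]
orientation: [-0.001, 0.724, 0.69, 0.0]
wrist_force: [-0.1, 0.3, 0.5]
finger_gap: 0.0853
grip_force: 0.0
```

Run:
```python
from h import *
st();c=read_camera("wrist");comps(c,box=(.3,.6,-.42,-.15),zhi=.115,zlo=.055,band=.006)
```

```text
t 31.4 tcp [ 404.9 -345.5  154. ] yawY -2.7 q [-0.86  0.27 -0.21  1.1   0.    0.76] gap 0.0853
[305.  32.] 7575 z 98.4 c [ 405.6 -235.5] sz [64. 31.] a 2.1 [30. 28. 29.]
[300. 209.] 2872 z 70.7 c [ 394.7 -350.3] sz [30.8 46.2] a 85.0 [13. 12. 13.]
```

Both seated at 108.7 mm. The small black, 46x31 with its top at 70.7 mm, is under the tool; the 98 mm-tall decoy sits 115 mm away.

>>> step_arm --pt "-10 -4.8 -20 0 0 -2.3 1" --pt "0 0 -35 0 0 0 1" --pt "0 0 -30 0 0 0 1" --pt "0 0 -15 0 0 0 1" --pt "0 0 0 0 0 0 1"

```text
clock: 31.95
tcp_pos: [0.3946, -0.349, 0.0531]
orientation: [-0.002, 0.737, 0.676, 0.0]
wrist_force: [0.2, 0.3, -0.2]
finger_gap: 0.0848
grip_force: 0.0
```

>>> step_arm --pt "0 0 0 0 0 0 1" --pt "0 0 0 0 0 0 1" --pt "0 0 0 0 0 0 1"

```text
clock: 32.25
tcp_pos: [0.3959, -0.3517, 0.0559]
orientation: [0.001, 0.738, 0.675, -0.0]
wrist_force: [-0.3, -0.2, 0.8]
finger_gap: 0.0855
grip_force: 0.0
```

Run:
```python
from h import *
st();c=read_camera("wrist");comps(c,box=(.33,.46,-.42,-.28),zhi=.075,zlo=.055,band=.006)
```

```text
t 32.25 tcp [ 395.9 -351.7   55.9] yawY -5.0 q [-0.88  0.34 -0.36  0.86  0.    0.78] gap 0.0855
[311. 266.] 7915 z 70.6 c [ 394.5 -350. ] sz [31.3 46.2] a 85.0 [9. 9. 9.]
[211. 277.] 271 z 74.2 c [ 352.8 -347.8] sz [ 7.  22.7] a 12.6 [27. 26. 25.]
[416. 277.] 250 z 74.2 c [ 438.4 -355.3] sz [23.   6.4] a 68.7 [16. 16. 16.]
```

>>> step_arm --pt "-1 1.5 -12 0 0 0 1" --pt "0 0 -9 0 0 0 1" --pt "0 0 0 0 0 0 1" --pt "0 0 0 0 0 0 -1" --pt "0 0 0 0 0 0 -1"

```text
clock: 32.8
tcp_pos: [0.3939, -0.3495, 0.0333]
orientation: [-0.0, 0.738, 0.675, 0.0]
wrist_force: [-0.3, 1.0, -0.1]
finger_gap: 0.0588
grip_force: 0.0
```

>>> step_arm --pt "0 0 0 0 0 0 -1" --pt "0 0 0 0 0 0 -1" --pt "0 0 0 0 0 0 -1" --pt "0 0 0 0 0 0 -1"

```text
clock: 33.2
tcp_pos: [0.3942, -0.3497, 0.0336]
orientation: [0.0, 0.738, 0.675, -0.0]
wrist_force: [-0.4, 0.7, 0.8]
finger_gap: 0.0453
grip_force: 41.1
```

>>> step_arm --pt "0 0 15 0 0 0 -1" --pt "0 0 30 0 0 0 -1" --pt "0 0 40 0 0 0 -1" --pt "0 0 40 0 0 0 -1" --pt "0 0 15 0 0 0 -1"

```text
clock: 33.7
tcp_pos: [0.3951, -0.3508, 0.1773]
orientation: [0.003, 0.738, 0.675, -0.0]
wrist_force: [0.8, -0.7, -0.7]
finger_gap: 0.0453
grip_force: 41.2
```

>>> step_arm --pt "0 0 10 0 0 0 -1" --pt "0 0 0 0 0 0 -1"

```text
clock: 33.9
tcp_pos: [0.3942, -0.3498, 0.1842]
orientation: [0.001, 0.738, 0.675, -0.0]
wrist_force: [0.3, 0.3, -1.0]
finger_gap: 0.0455
grip_force: 41.2
```

Run:
```python
from h import *
st()
```

```text
t 33.9 tcp [ 394.2 -349.8  184.2] yawY -5.1 q [-0.88  0.24 -0.17  1.16  0.    0.78] gap 0.0455
```

>>> step_arm --pt "19 40 0 0 0 6 -1" --pt "19 40 0 0 0 6 -1" --pt "19 40 0 0 0 6 -1" --pt "19 40 0 0 0 6 -1" --pt "19 40 0 0 0 6 -1"

```text
clock: 34.4
tcp_pos: [0.4884, -0.1474, 0.1814]
orientation: [-0.002, 0.536, 0.844, -0.0]
wrist_force: [0.4, -1.3, -0.8]
finger_gap: 0.0458
grip_force: 41.2
```

>>> step_arm --pt "19 40 0 0 0 6 -1" --pt "19 40 0 0 0 6 -1" --pt "19 40 0 0 0 6 -1" --pt "19 40 0 0 0 6 -1" --pt "19 40 0 0 0 6 -1"

```text
clock: 34.9
tcp_pos: [0.5833, 0.0524, 0.1811]
orientation: [-0.002, 0.299, 0.954, -0.0]
wrist_force: [0.9, -0.8, 0.2]
finger_gap: 0.0456
grip_force: 41.2
```

>>> step_arm --pt "19 40 0 0 0 6 -1" --pt "19 40 0 0 0 6 -1" --pt "19 40 0 0 0 6 -1" --pt "16 35 0 0 0 1.3 -1" --pt "0 0 0 0 0 0 -1"

```text
clock: 35.4
tcp_pos: [0.657, 0.2101, 0.1795]
orientation: [-0.002, 0.135, 0.991, 0.0]
wrist_force: [0.7, 0.6, -0.3]
finger_gap: 0.0456
grip_force: 41.4
```

>>> step_arm --pt "0 0 0 0 0 0 -1" --pt "0 0 0 0 0 0 -1" --pt "0 0 0 0 0 0 -1"

```text
clock: 35.7
tcp_pos: [0.6564, 0.2042, 0.1829]
orientation: [-0.001, 0.138, 0.99, -0.0]
wrist_force: [-0.2, -0.4, -2.1]
finger_gap: 0.0455
grip_force: 41.4
```

Run:
```python
from h import *
st()
```

```text
t 35.7 tcp [656.4 204.2 182.9] yawY 74.1 q [ 0.18  0.55  0.3   1.31 -0.    0.46] gap 0.0455
```

>>> step_arm --pt "1.6 1.5 -20 0 0 0 -1" --pt "0 0 -30 0 0 0 -1" --pt "0 0 -16 0 0 0 -1" --pt "0 0 -7 0 0 0 -1" --pt "0 0 0 0 0 0 -1"

```text
clock: 36.2
tcp_pos: [0.6578, 0.206, 0.1096]
orientation: [-0.001, 0.138, 0.99, -0.0]
wrist_force: [-0.4, -0.2, -0.4]
finger_gap: 0.0457
grip_force: 41.5
```

>>> step_arm --pt "0 0 -3 0 0 0 -1" --pt "0 0 0 0 0 0 -1" --pt "0 0 0 0 0 0 -1"

```text
clock: 36.5
tcp_pos: [0.6591, 0.2071, 0.1084]
orientation: [0.001, 0.137, 0.991, 0.0]
wrist_force: [0.1, 0.0, -1.0]
finger_gap: 0.0452
grip_force: 41.5
```

>>> step_arm --pt "-0.6 -1 -4 0 0 0 -1" --pt "0 0 -5 0 0 0 -1" --pt "0 0 -4 0 0 0 -1" --pt "0 0 -4 0 0 0 -1" --pt "0 0 0 0 0 0 -1"

```text
clock: 37.0
tcp_pos: [0.6577, 0.206, 0.0894]
orientation: [-0.0, 0.137, 0.991, -0.0]
wrist_force: [0.3, -0.1, -1.6]
finger_gap: 0.0456
grip_force: 41.5
```

>>> step_arm --pt "0 0 -4 0 0 0 -1" --pt "0 0 -4 0 0 0 -1" --pt "0 0 -4 0 0 0 -1" --pt "0 0 0 0 0 0 -1"

```text
clock: 37.4
tcp_pos: [0.6577, 0.206, 0.0775]
orientation: [-0.0, 0.137, 0.991, -0.0]
wrist_force: [1.0, 0.4, -1.4]
finger_gap: 0.0456
grip_force: 41.6
```

>>> step_arm --pt "0 0 -3 0 0 0 -1" --pt "0 0 -3 0 0 0 -1" --pt "0 0 -2 0 0 0 -1" --pt "0 0 0 0 0 0 -1"

```text
clock: 37.8
tcp_pos: [0.658, 0.2061, 0.0716]
orientation: [0.0, 0.137, 0.991, 0.0]
wrist_force: [-2.0, -0.5, 5.5]
finger_gap: 0.0454
grip_force: 42.1
```

>>> step_arm --pt "0 0 -0.5 0 0 0 -1" --pt "0 0 0 0 0 0 -1"

```text
clock: 38.0
tcp_pos: [0.658, 0.2061, 0.0716]
orientation: [0.001, 0.137, 0.991, 0.0]
wrist_force: [-4.2, 0.2, 7.9]
finger_gap: 0.0455
grip_force: 42.6
```

Bottomed out. I'll release, back away and check everything.

>>> step_arm --pt "0 0 1 0 0 0 0.4" --pt "0 0 0 0 0 0 0.4" --pt "0 0 0 0 0 0 0.4" --pt "0 0 20 0 0 0 0.4" --pt "0 0 35 0 0 0 1"

```text
clock: 38.5
tcp_pos: [0.6556, 0.2056, 0.1227]
orientation: [-0.003, 0.137, 0.991, -0.001]
wrist_force: [0.7, 0.0, -0.6]
finger_gap: 0.0727
grip_force: 0.0
```

>>> step_arm --pt "0 0 40 0 0 0 1" --pt "0 -10 30 0 0 -8 1" --pt "-20 -30 0 0 0 -8 1" --pt "-20 -30 0 0 0 -8 1" --pt "-20 -20 0 0 0 -8 1"

```text
clock: 39.0
tcp_pos: [0.5974, 0.1145, 0.1958]
orientation: [0.0, 0.408, 0.913, -0.0]
wrist_force: [0.8, -0.8, -0.1]
finger_gap: 0.0854
grip_force: 0.0
```

>>> step_arm --pt "-5 -15 10 0 0 -8.5 1" --pt "0 -15 10 0 0 -8.5 1" --pt "0 0 0 0 0 -8.5 1" --pt "0 0 0 0 0 -8.5 1" --pt "0 0 0 0 0 -8.5 1"

```text
clock: 39.5
tcp_pos: [0.5929, 0.0857, 0.2158]
orientation: [0.0, 0.711, 0.703, 0.0]
wrist_force: [-0.2, 0.7, 0.0]
finger_gap: 0.0859
grip_force: 0.0
```

>>> step_arm --pt "0 0 0 0 0 -8.5 1" --pt "0 0 0 0 0 -6 1" --pt "0 0 0 0 0 0 1" --pt "0 0 0 0 0 0 1"

```text
clock: 39.9
tcp_pos: [0.5929, 0.0861, 0.2156]
orientation: [-0.0, 0.791, 0.611, -0.0]
wrist_force: [0.7, -0.6, -0.0]
finger_gap: 0.0854
grip_force: 0.0
```

Run:
```python
from h import *
st();c=read_camera("wrist");save("w8.png",c["image"])
comps(c,box=(.45,.75,.1,.4),zhi=.15,zlo=.085,band=.01,minpx=20)
comps(c,box=(.5,.6,.02,.112),zhi=.05,zlo=.034,band=.02,minpx=20)
t=read_camera("top");save("top9.png",t["image"]);comps(t,minpx=100,box=(.3,.85,-.55,.45))
```

```text
t 39.9 tcp [592.9  86.1 215.6] yawY -14.6 q [ 0.01  0.37  0.08  1.29 -0.    1.84] gap 0.0854
[243.  22.] 2196 z 108.7 c [575.9 217.6] sz [25.4 31. ] a 74.8 [96. 28. 72.]
[300.  22.] 2048 z 108.8 c [614.4 206.8] sz [25.3 30.6] a 74.8 [ 99. 100.  20.]
[360.  24.] 2257 z 108.8 c [654.6 196.1] sz [27.7 30.6] a 74.3 [34. 33. 33.]
[280. 177.] 302 z 42.8 c [561.2  93.3] sz [28.4 10.1] a 72.5 [100.  47.   7.]
[233. 129.] 291 z 113.0 c [834.3 294.9] sz [ 9.5 95.7] a 13.4 [51. 51. 48.]
[422. 160.] 3964 z 121.9 c [ 713.5 -414.1] sz [316.7 160.9] a 75.1 [40. 45. 53.]
[358. 145.] 834 z 88.5 c [ 776.4 -167. ] sz [ 94.6 125.6] a 6.1 [169. 144. 134.]
[302. 144.] 245 z 49.4 c [784.7  39.5] sz [93.  80.9] a 8.1 [209. 181. 129.]
[213. 147.] 199 z 31.0 c [778.6 376.9] sz [45.  61.8] a 27.3 [117. 114. 107.]
[241. 192.] 584 z 102.4 c [612.2 230.2] sz [24.3 93.7] a 75.7 [177. 131. 116.]
[208. 182.] 350 z 27.6 c [639.1 393.8] sz [56.  87.9] a 6.9 [198. 109.  98.]
[446. 251.] 369 z 55.8 c [ 378.2 -492.1] sz [ 33.5 116. ] a 86.8 [72. 69. 66.]
[374. 244.] 257 z 100.5 c [ 404.  -229.2] sz [60.3 42.6] a 0.3 [96. 93. 88.]
```

View pics/w8.png

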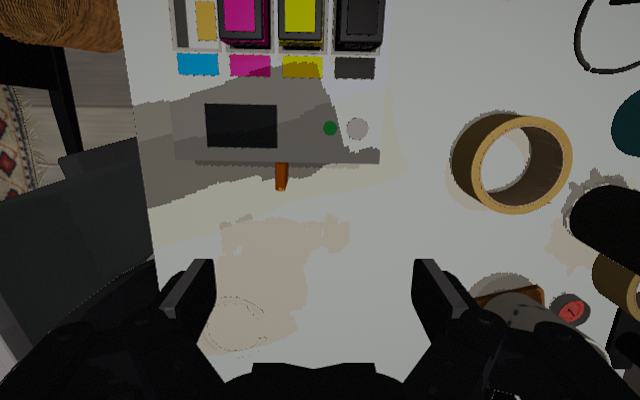

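Magenta, yellow and black are seated at 108.8 mm, and the cyan socket is rightly empty. The mug, tape and stapler have not moved. The fin's outer end at (282,188) suggests the tray may be 2 mm short, so I'll measure closer and nudge it with shut fingers.

>>> step_arm --pt "-20 -20 -20 0 0 0 -1" --pt "-22 -20 -30 0 0 0 -1" --pt "0 0 -30 0 0 0 -1" --pt "0 0 -10 0 0 0 -1" --pt "0 0 0 0 0 0 -1"

```text
clock: 40.5
tcp_pos: [0.5501, 0.0461, 0.1246]
orientation: [-0.001, 0.792, 0.611, -0.001]
wrist_force: [-0.3, 0.4, -0.4]
finger_gap: 0.012
grip_force: 0.0
```

>>> step_arm --pt "0 0 0 0 0 0 -1" --pt "0 0 0 0 0 0 -1" --pt "0 0 0 0 0 0 -1"

```text
clock: 40.8
tcp_pos: [0.5522, 0.0463, 0.1272]
orientation: [0.001, 0.792, 0.611, 0.001]
wrist_force: [0.2, 0.0, -0.4]
finger_gap: 0.0003
grip_force: 0.0
```

```bash
cat > fin.py <<'E'
from h import *
st();c=read_camera("wrist");W=cloud(c)
u=np.array([.272,.962]);v=np.array([-.962,.272]);C0=np.array([590,194.3])
px=(W[...,:2]*1000-C0)@u;py=(W[...,:2]*1000-C0)@v;Z=W[...,2]
f=(Z>.036)&(Z<.048)&(abs(py)<10)&(px<-80)&(px>-135)
a=px[f];print("fin px",f.sum(),np.percentile(a,[1,99]).round(1),"py",np.percentile(py[f],[2,98]).round(1))
t=(Z>.063)&(Z<.072)&(abs(py)<60)&(px<-60)&(px>-95);print("front edge px",np.percentile(px[t],[0.2,1]).round(1))
E
python3 fin.py
```

```text
t 40.8 tcp [552.2  46.3 127.2] yawY -14.7 q [-0.06  0.32 -0.2   1.04 -0.    1.77] gap 0.0003
fin px 705 [-118.3  -87.3] py [-4.5  4.9]
front edge px [-84.9 -84.7]
```

>>> step_arm --pt "-3.8 1 -35 0 0 0 -1" --pt "0 0 -40 0 0 0 -1" --pt "0 0 -25 0 0 0 -1" --pt "0 0 -8 0 0 0 -1" --pt "0 0 0 0 0 0 -1"

```text
clock: 41.35
tcp_pos: [0.5466, 0.0472, 0.0172]
orientation: [-0.001, 0.792, 0.61, -0.001]
wrist_force: [0.4, 0.1, 0.1]
finger_gap: -0.0001
grip_force: 0.0
```

>>> step_arm --pt "1.4 4.8 0 0 0 0 -1" --pt "1.4 4.8 0 0 0 0 -1" --pt "1.1 3.8 0 0 0 0 -1" --pt "0 0 0 0 0 0 -1"

```text
clock: 41.75
tcp_pos: [0.552, 0.0611, 0.0188]
orientation: [0.001, 0.792, 0.611, 0.001]
wrist_force: [-0.0, -0.7, -0.1]
finger_gap: 0.0001
grip_force: 0.0
```

>>> step_arm --pt "0.8 2.9 0 0 0 0 -1" --pt "0.8 2.9 0 0 0 0 -1" --pt "0 0 0 0 0 0 -1"

```text
clock: 42.05
tcp_pos: [0.5527, 0.0666, 0.0178]
orientation: [0.0, 0.792, 0.61, 0.0]
wrist_force: [-0.3, 0.2, -0.0]
finger_gap: 0.0
grip_force: 0.0
```

>>> step_arm --pt "0.5 1.9 0 0 0 0 -1" --pt "0.5 1.9 0 0 0 0 -1" --pt "0 0 0 0 0 0 -1"

```text
clock: 42.35
tcp_pos: [0.5536, 0.0702, 0.0177]
orientation: [0.0, 0.792, 0.61, -0.0]
wrist_force: [0.3, -0.3, -0.7]
finger_gap: 0.0
grip_force: 0.0
```

>>> step_arm --pt "0.5 1.9 0 0 0 0 -1" --pt "0.5 1.9 0 0 0 0 -1" --pt "0 0 0 0 0 0 -1"

```text
clock: 42.65
tcp_pos: [0.5537, 0.0705, 0.0178]
orientation: [0.002, 0.793, 0.609, -0.003]
wrist_force: [-3.0, -12.4, 3.0]
finger_gap: -0.0
grip_force: 6.3
```

>>> step_arm --pt "0.5 1.9 0 0 0 0 -1" --pt "0.3 1 0 0 0 0 -1" --pt "0 0 0 0 0 0 -1"

```text
clock: 42.95
tcp_pos: [0.5537, 0.0706, 0.0178]
orientation: [0.004, 0.794, 0.608, -0.005]
wrist_force: [-6.0, -22.0, 5.9]
finger_gap: -0.0
grip_force: 11.2
```

>>> step_arm --pt "0.6 2.2 0 0 0 0 -1" --pt "0 0 0 0 0 0 -1" --pt "0 0 0 0 0 0 -1"

```text
clock: 43.25
tcp_pos: [0.5537, 0.0707, 0.0178]
orientation: [0.005, 0.794, 0.608, -0.007]
wrist_force: [-7.7, -28.1, 7.7]
finger_gap: 0.0005
grip_force: 14.8
```

>>> step_arm --pt "-2 -7 0 0 0 0 -1" --pt "-4 -15 0 0 0 0 -1" --pt "-4 -15 20 0 0 0 -1" --pt "0 0 40 0 0 0 -1" --pt "0 0 50 0 0 0 -1"

```text
clock: 43.75
tcp_pos: [0.5439, 0.0414, 0.127]
orientation: [-0.002, 0.792, 0.61, -0.002]
wrist_force: [1.2, 0.8, 0.7]
finger_gap: -0.0003
grip_force: 0.0
```

>>> step_arm --pt "0 0 0 0 0 0 -1" --pt "0 0 0 0 0 0 -1" --pt "0 0 0 0 0 0 -1"

```text
clock: 44.05
tcp_pos: [0.5452, 0.042, 0.1269]
orientation: [-0.001, 0.792, 0.61, -0.0]
wrist_force: [-0.3, -0.0, -0.2]
finger_gap: -0.0001
grip_force: 0.0
```

```bash
python3 fin.py
```

```text
t 44.05 tcp [545.2  42.  126.9] yawY -14.8 q [-0.07  0.31 -0.22  1.04  0.    1.76] gap -0.0001
fin px 737 [-118.3  -87. ] py [-4.5  5.1]
front edge px [-84.9 -84.7]
```

The tray did not move under 29 N, so it is against the end stop. Handing in.

```bash
python3 -c "
from workcell import *
print(hand_in())"
```

```text
the job is handed in; nothing more can be done
None
```

The job is handed in: the card pack is in the tray, the tray is against the bay's end stop (it did not move under about 29 N, though the fin measured about 2 mm farther out than nominal), the magenta, yellow and small black cartridges are seated in their own sockets (tops at about 108.8 mm), there was no cyan cartridge on the desk, and the mug, tape roll and stapler were left alone.

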